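# Clamp a specimen jar on the shaker with its star wheel

## Robot

A 6-joint arm with a two-finger parallel gripper is mounted at the origin on the work surface. World frame = base frame: x ahead of the robot, y to its left, z up, the work surface at z = 0. Lengths are in mm, angles in rad, forces in N, time in s.
With the tool pointing down it reaches from about 350 to 775 mm from the base axis. Payload 7.3 kg.
Tool frame: the origin (TCP) lies at the centre of the arm's flange, where the gripper is bolted on; the fingertips stand 178 mm ahead of it and the grasp point (between the pads) lies 159 mm ahead of it; z points along the fingers, y is the direction in which the jaws open and shut (so a half turn about z gives the same grasp; the last joint's range is limited). The gripper opens to 92 mm and grips with 3 to 60 N. Pads are 19 mm wide; open, the fingers measure 130 mm over their backs; the gripper's body (75 mm by 190 mm) begins 47 mm behind the grasp point.
Start: joints at [-1.437, 0.342, 1.524, -0, 1.275, -0.146], TCP at [145.006, -504.58, 404.741] pointing down, gripper open.
Joint ranges: [-2.53, 2.53], [-0.77, 2.02], [0.04, 2.7], [-1, 4.14], [0.28, 2.66], [-3.11, 3.11]. Speed limits (rad/s): [2.57, 2.57, 3.14, 3.14, 3.14, 3.14].

## Interface

Orientations are given as [roll, pitch, yaw] about the fixed x, y, z axes, in that order (R = Rz(yaw) Ry(pitch) Rx(roll)).
In Python, from plant import status, viewer, ticket gives the robot as it stands.
- The arm moves only by the tool play_rows, never from a script. Its argument "commands" is a list of rows, each an object with "offset": the shift along the tool's x, y, z in m, a list of three; "twist": the turn about the tool's z in degrees. A call has 1 to 5 rows; each row shifts and turns the commanded pose from where the row before left it, along the tool's axes as they then stand; what a row does not reach is not made up. A row lasts 1/10 s, in which the tool goes at most 50 mm and 8.59 degrees, less where a joint would pass 70% of its speed; a pose out of reach is approached as far as the arm can. A call with a gripper value outside its range is refused whole. "jaw" is the closure in counts, from 0 (fully open) to 255 (shut), set as the call begins (left out, the last holds). The fingers move at their own pace and stop on an object; the grip force is fixed at half the most. Time passes only in rows, so rows that do not move let the fingers close. It gives the time, the measured TCP pose, the force and the opening at its end, in the units of the state.
- status.get_obs(): the state, without advancing time (a new reading comes with each control period).
- viewer.capture(name): name is "scene" or "top" or "wrist"; returns the picture (400x640x3 uint8, red, green, blue); there is no depth.
- viewer.camera_params(name): a dict with "fov_y" (degrees; the focal length in pixels is half the picture's height over the tangent of half this angle, whatever the lens; pixels are square), "cx", "cy" (the principal point, pixels), "D" ([k1, k2, p1, p2, k3] as OpenCV has them; the pictures are not rectified), "rvec" (rotation vector, rad) and "tvec" (3), from world to camera coordinates, as OpenCV has them; the wrist camera has in their place "T_tool_cam" (4x4, takes a point from camera to tool coordinates, whose origin is the TCP and whose axes are the flange's). Camera axes: x right, y down, z forward; pixel columns grow to the right and rows downward; lengths in mm; the calibration is good to about 2 mm. A picture is of the moment at which its call begins: read the wrist's pose just before it. camera_params takes no time and is no camera call.
- ticket.close_job(): hands the job in, once; it reports no verdict.
The state is a dict: "time": time; "joint_positions": joint angles; "dq": joint speeds; "tau": joint torques, N m; "tool_pos": TCP position; "tcp_rot": TCP orientation; "contact_force": force on the tool from outside, world axes, zero at the start; "moment": the same for the moment, N m; "grip_width": finger opening in mm.
Only numpy, scipy, OpenCV 4.12 (cv2) and the standard library are available. Lean on these libraries where they do the work, as an engineer would, in place of code of your own. Each camera call takes 0.05 s, during which the arm holds its last target.

## Task

Load the blue-lidded jar on the shaker: stand it upright on the bed between the fence and the jaw and let go of it, then close the jaw on it by pushing the spokes of the star wheel round clockwise, one after another, until the jar is held snug against the fence. Move the jaw only by its wheel, feel for the snug point and push gently so that the glass is not squeezed hard, and leave the red-lidded jar, the tube rack and the cup where they stand.

Things in the scene. Friction and masses are not known exactly. Their poses are not given: they have to be found in the camera images.
- shaker: Low white bench shaker fixed to the bench, 190 (its x) x 340 (its y) mm, grey bed 60 mm above the bench. Origin: centre of the underside, z up. On the bed along x = 0, from -y to +y: fence, gap for the jar, sliding jaw, and at y = +115 mm the upright shaft of the star wheel. Guide rails and wheel housing (24 mm radius) rise at most 22 mm over the bed. A yellow arrow shows clockwise.
- bed_spot (a point): Point on the bed (shaker x = 0, y = -77 mm, z = 60 mm), axes as the shaker's: a jar set down centred here clears fence and jaw at the start by 5 mm or more. The aluminium fence on its -y side is 70 mm wide, 45 mm high, with a shallow rubber V that opens to +y. Its setting varies and is not measured: the jar seated in it is centred 14 to 29 mm from this point towards -y.
- jaw: Sliding aluminium jaw, 70 mm wide (x), 22 mm thick (y), 45 mm high; origin on the bed at mid-thickness, axes as the shaker's. Slides to the shaker's -y to close, 12 mm per radian of the star wheel. The wheel's drag keeps it where it is left. Not to be pushed directly.
- pad: Spring-mounted black rubber pad on the jaw's -y side, 50 mm wide, 32 mm high, 8 mm thick; origin at its centre, 24 mm above the bed. Pressed, it yields 1 mm per 5 N towards the jaw and bottoms after 5 mm. The jar is snug with 10 to 20 N on the pad; under 6 N it is loose, above 45 N the glass is in danger. The wheel's drag holds up to about 20 N on the pad when let go.
- star: Star wheel on an upright shaft: black hub of 20 mm radius, five round steel spokes 12 mm thick, 72 degrees apart, red 18 mm balls at their ends, 73 mm from axis to tip. Origin on the axis at the spokes' mid-height, 107 mm above the bench, 47 mm above the bed; hub top 13 mm higher. z up; one spoke lies along its x axis and turns with it. No detents. Clockwise from above closes the jaw.
- spoke_tip (a point): Ball at the end of one spoke, 64 mm from the wheel's axis. Turning the wheel takes about 0.24 N m of drag (4 N pushing square at 60 mm from the axis) plus 0.012 N m per newton on the pad: 6 to 8 N at 60 mm when the jar is snug. More than 12 N there is too hard. From the start the wheel needs about 1.7 to 3.6 rad to bring the pad onto the seated jar.
- jar_mid (a point): Centre, half-way up, of the jar to be clamped: clear glass jar, green inside, blue lid, 95 mm tall in all, glass 52 mm diameter, lid 48 mm diameter and 22 mm high at the top, 0.15 to 0.26 kg. Point 47.5 mm above its underside, z up. Starts on the bench beside the shaker, at either of two places.
- red_jar_mid (a point): Centre, half-way up, of a jar of the same size with a red lid and brown inside; not to be moved.
- rack: Blue rack of blue-capped tubes, 100 (its x) x 150 (its y) mm, 114 mm high; origin centre of underside; not to be moved.
- cup: White plastic cup, 72 mm diameter, 70 mm high; origin centre of underside; not to be moved.
- jar: The same blue-lidded jar; origin at the centre of its underside.
Things that resemble listed ones, but are neither listed nor needed, are in the scene too. What is shaped like the jar but yellow is not meant.

How it is judged (in metres and radians):
On the way:
1. the blue-lidded jar stands upright on the bed between fence and jaw, let go of and not yet clamped (x of jar_mid in the frame of shaker between -0.02 and 0.02 m and y of jar_mid in the frame of shaker between -0.125 and -0.055 m and z of jar_mid in the frame of shaker between 0.1035 and 0.1125 m and angle between jar_mid's own z axis and vertical below 0.1 rad and contact force between the fingers and jar below 0.3 N and contact force between jaw and jar below 1.5 N), for 0.2 s.
At the end, for the whole second after the job is handed in: The blue-lidded jar stands upright (within 0.1 rad) on the shaker's bed between the fence and the jaw, within 20 mm of the clamp's centre line, let go of and at rest; the jaw presses it with more than 6 N, the star wheel standing still (x of jar_mid in the frame of shaker between -0.02 and 0.02 m and y of jar_mid in the frame of shaker between -0.125 and -0.055 m and z of jar_mid in the frame of shaker between 0.1035 and 0.1125 m and angle between jar_mid's own z axis and vertical below 0.1 rad and contact force between the fingers and jar below 0.3 N and contact force between jaw and jar above 6 N and angular speed of star below 0.1 rad/s and linear speed of jar below 0.02 m/s); the robot touches nothing.
It fails at once if the jar squeezed by the jaw with more than 45 N (contact force between jaw and jar above 45 N).
It fails at once if the star wheel pushed with more than 25 N (contact force between any of the fingers, the arm and star above 25 N).
It fails at once if the jaw pushed by the robot itself (more than 6 N) (contact force between any of the fingers, the arm and jaw above 6 N).
It fails at once if the red-lidded jar, the rack or the cup moved by more than 25 mm (distance of any of red_jar_mid, rack, cup from where it was at the start of the episode above 0.025 m).
It also fails if it takes over 72 s, if anything falls off the work surface, if the arm or the gripper's body presses on something with over 40 N, if the wrist force passes 120 N, or if a joint passes its speed limit or range.

## Working session

There is one attempt and no reset: what is moved stays moved. The work goes in short steps, Python scripts to look and compute and a tool call to move; the robot and the scene stay as the last step left them, time stands still between calls to the robot, and variables do not carry over. Pictures are saved under pics/ and viewed, and the job is handed in when it is done.

Besides the shell and the picture viewer there is one more tool, called after ">>>" as name(argument=value, ...) on one line, values as JSON. play_rows: Moves the arm, as the interface text tells. Its arguments: {"type":"object","properties":{"commands":{"type":"array"},"jaw":{"type":"number"}},"required":["commands"]}

```bash
ls; mkdir -p pics
python3 - <<'E'
from plant import status, viewer
import cv2
print(status.get_obs())
for n in("scene","top","wrist"):
    p=viewer.camera_params(n);print(n,p)
for n in("scene","top"):
    cv2.imwrite(f"pics/{n}0.png",viewer.capture(n)[:,:,::-1])
E
```

```text
pics
{'time': 0.0, 'joint_positions': array([-1.43700484e+00,  3.42704728e-01,  1.52504789e+00,  1.56105552e-05,
        1.27540719e+00, -1.45986199e-01]), 'dq': array([-0.00085802,  0.00050685, -0.00082471, -0.00096621,  0.00148693,
        0.00119494]), 'tau': array([ 1.54196012e-03, -4.31229115e+01, -2.44216686e+01,  7.19773024e-02,
        5.60502650e-02, -1.21295593e-04]), 'tool_pos': array([ 144.98490929, -504.428874  ,  404.04331937]), 'tcp_rot': array([-3.14004434e+00, -2.42739696e-04,  2.79772938e-01]), 'contact_force': array([-0.32376497,  0.13552852,  0.41232109]), 'moment': array([0.0060191 , 0.00055914, 0.00108283]), 'grip_width': 91.7114521955578}
scene {'fov_y': 50.115797765705, 'cx': 317.26976483885346, 'cy': 205.0654099338453, 'D': array([-0.04123762,  0.        ,  0.        ,  0.        ,  0.        ]), 'rvec': array([ 2.25659273,  1.22635554, -0.39352884]), 'tvec': array([-316.10645608, -283.28908064, 1523.42963694])}
top {'fov_y': 47.582642662299484, 'cx': 322.53578125560534, 'cy': 197.06298137925342, 'D': array([0.01724975, 0.        , 0.        , 0.        , 0.        ]), 'rvec': array([ 2.17629227, -2.14626054,  0.16397859]), 'tvec': array([  15.15701987,  544.91445019, 1228.27864464])}
wrist {'fov_y': 71.4389075651257, 'cx': 321.0423088737065, 'cy': 197.35212099599966, 'D': array([-0.04424916,  0.        ,  0.        ,  0.        ,  0.        ]), 'T_tool_cam': array([[-1.40420247e-03, -9.56926800e-01, -2.90325900e-01,
         7.75481714e+01],
       [ 9.99998866e-01, -1.18552149e-03, -9.29106170e-04,
        -4.56269364e-01],
       [ 5.44898999e-04, -2.90326875e-01,  9.56927379e-01,
         2.03037213e+01],
       [ 0.00000000e+00,  0.00000000e+00,  0.00000000e+00,
         1.00000000e+00]])}
```

View pics/scene0.png

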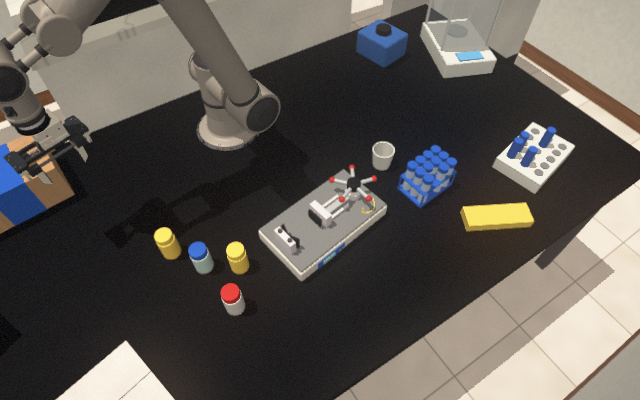

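View pics/top0.png

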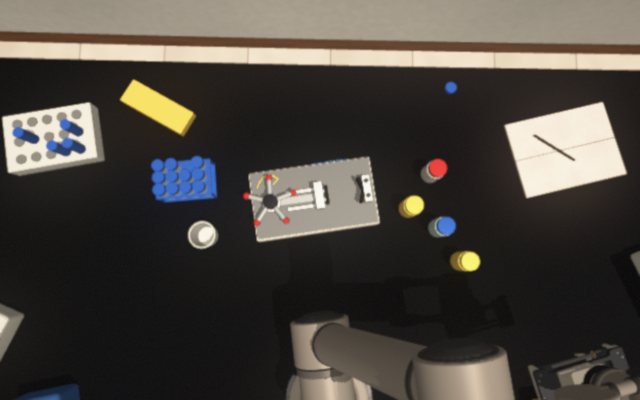

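The scene picture shows the blue-lidded jar at (201,257) between two yellow ones. In the top picture it is at (445,226), with the shaker around (315,198), its fence to the right and the star at (270,201). Next I measure them.

```bash
cat > h.py <<'E'
import numpy as np, cv2
from plant import status, viewer
from scipy.spatial.transform import Rotation as R
def KD(p):
    f=200/np.tan(np.radians(p["fov_y"])/2)
    return np.array([[f,0,p["cx"]],[0,f,p["cy"]],[0,0,1]]),p["D"]
def tool(o=None):
    o=o or status.get_obs(); T=np.eye(4);T[:3,:3]=R.from_euler('xyz',o["tcp_rot"]).as_matrix();T[:3,3]=o["tool_pos"];return T
def pose(n,T=None):
    p=viewer.camera_params(n)
    if n=="wrist":
        W=(tool() if T is None else T)@p["T_tool_cam"]; return W[:3,:3],W[:3,3]
    Rm=cv2.Rodrigues(p["rvec"])[0]; return Rm.T,-Rm.T@p["tvec"]
def rays(n,uv,T=None):
    K,D=KD(viewer.camera_params(n)); Rw,c=pose(n,T)
    q=cv2.undistortPoints(np.array(uv,float).reshape(-1,1,2),K,D)[:,0]
    return c,(Rw@np.c_[q,np.ones(len(q))].T).T
def onz(n,uv,z,T=None):
    c,d=rays(n,uv,T); return c+d*((z-c[2])/d[:,2])[:,None]
def proj(n,P,T=None):
    K,D=KD(viewer.camera_params(n)); Rw,c=pose(n,T); 
    return cv2.projectPoints(np.array(P,float).reshape(-1,1,3),cv2.Rodrigues(Rw.T)[0],-Rw.T@c,K,D)[0][:,0]
def blobs(img,lo,hi,amin=8):
    h=cv2.cvtColor(img,cv2.COLOR_RGB2HSV); m=cv2.inRange(h,lo,hi)
    n,_,s,c=cv2.connectedComponentsWithStats(m); return [(c[i].round(1).tolist(),int(s[i,4]),s[i,:4].tolist()) for i in range(1,n) if s[i,4]>=amin]
E
python3 - <<'E'
from h import *
for n,(a,b) in {"top":((0,0),0),"scene":((0,0),0)}.items():
    I=cv2.imread(f"pics/{n}0.png")[:,:,::-1].copy()
    print(n,"red",[x for x in blobs(I,(0,150,90),(6,255,255),5)])
    for x in blobs(I,(105,140,60),(125,255,255),20): print("blue",x,onz(n,[x[0]],95)[0].round(1))
    for x in blobs(I,(0,150,90),(6,255,255),5): print("red",x[0],onz(n,[x[0]],107)[0].round(1))
    for x in blobs(I,(22,150,120),(32,255,255),30): print("yel",x[0],onz(n,[x[0]],95)[0].round(1))
I=cv2.imread("pics/top0.png"); cv2.imwrite("pics/topz.png",cv2.resize(I[140:260,230:400],None,fx=4.5,fy=4.5,interpolation=2))
E
```

```text
top red [([437.9, 167.1], 272, [429, 158, 19, 19]), ([268.5, 176.7], 20, [266, 175, 6, 4]), ([292.8, 192.1], 17, [291, 190, 5, 5]), ([245.4, 195.4], 36, [243, 192, 6, 8]), ([285.8, 220.1], 23, [283, 218, 6, 5]), ([256.0, 222.3], 26, [253, 220, 7, 5])]
blue ([450.4, 87.2], 113, [445, 82, 12, 12]) [ 847.3 -324.5   95. ]
blue ([70.0, 127.0], 151, [61, 120, 21, 15]) [715.  699.6  95. ]
blue ([24.5, 134.9], 179, [14, 128, 24, 14]) [690.9 815.6  95. ]
blue ([64.3, 146.3], 308, [47, 139, 37, 15]) [662.1 710.   95. ]
blue ([183.5, 179.0], 2302, [151, 155, 66, 48]) [579.4 392.8  95. ]
blue ([446.7, 225.2], 261, [438, 216, 18, 18]) [ 466.7 -305.6   95. ]
blue ([58.7, 394.7], 426, [23, 385, 57, 15]) [ 36.  667.3  95. ]
red [437.9, 167.1] [ 620.3 -282.2  107. ]
red [268.5, 176.7] [587.2 167.2 107. ]
red [292.8, 192.1] [547.1 102.4 107. ]
red [245.4, 195.4] [536.5 226.2 107. ]
red [285.8, 220.1] [473.1 119.  107. ]
red [256.0, 222.3] [466.3 196.3 107. ]
yel [154.4, 104.8] [781.3 481.1  95. ]
yel [409.8, 205.8] [ 516.9 -208.4   95. ]
yel [462.7, 259.7] [ 376.9 -345.3   95. ]
scene red [([351.6, 16
[... 361 characters left out ...]
 ]
blue ([518.2, 142.3], 196, [508, 131, 21, 27]) [663.  708.5  95. ]
blue ([15.7, 193.3], 1806, [0, 144, 47, 81]) [   4.  -680.9   95. ]
blue ([428.2, 172.1], 1550, [397, 144, 60, 64]) [599.9 382.9  95. ]
blue ([532.3, 150.0], 51, [527, 147, 11, 8]) [710.1 720.8  95. ]
blue ([197.2, 250.1], 280, [188, 241, 19, 19]) [ 471.7 -304.9   95. ]
red [351.6, 166.0] [464.1 197.7 107. ]
red [374.1, 178.0] [537.2 225.9 107. ]
red [331.2, 178.6] [471.  119.7 107. ]
red [341.2, 198.8] [546.8 102.4 107. ]
red [368.0, 198.2] [586.2 166.9 107. ]
red [229.8, 292.5] [ 632.1 -286.6  107. ]
yel [493.1, 224.1] [837.9 409.1  95. ]
yel [168.4, 245.5] [ 417.1 -363.8   95. ]
yel [238.4, 262.3] [ 562.7 -230.    95. ]
```

View pics/topz.png

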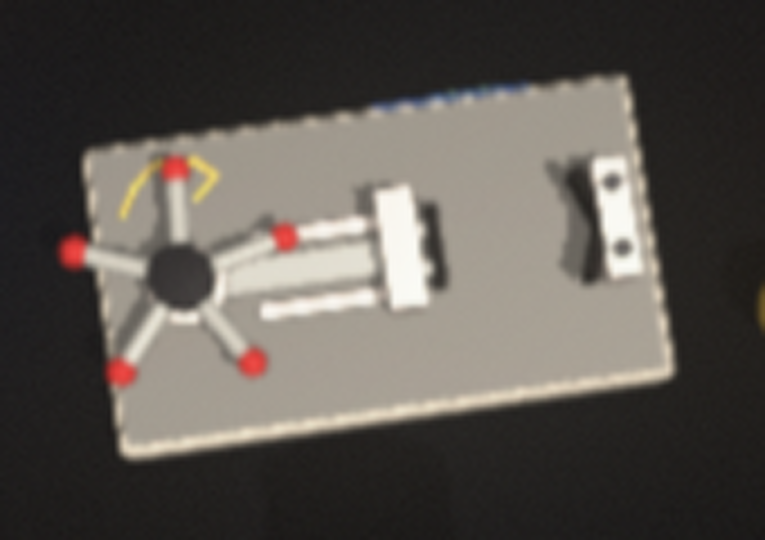

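Run:
```python
from h import *
a=np.array([[587.2,167.2],[547.1,102.4],[473.1,119],[466.3,196.3],[536.5,226.2]])
b=np.array([[586.2,166.9],[546.8,102.4],[471,119.7],[464.1,197.7],[537.2,225.9]])
m=(a+b)/2;c=m.mean(0);print("star",c,np.hypot(*(m-c).T),np.degrees(np.arctan2(*(m-c).T[::-1])))
px=np.array([[88,150],[625,80],[672,378],[125,455]])/4.5+[230,140]
P=onz("top",px,60)[:,:2];print(P.round(1),P.mean(0),np.linalg.norm(np.diff(P,axis=0,append=P[:1]),axis=1))
print("campos",pose("top")[1],pose("scene")[1])
# shaker +y axis: from fence (right) to star (left)
ay=(P[0]-P[1])+(P[3]-P[2]);ay/=np.linalg.norm(ay);ax=np.array([ay[1],-ay[0]])
o=c-115*ay;print("ay",ay,"origin from star",o,"yaw",np.degrees(np.arctan2(ax[1],ax[0])))
for k in range(5):print(((m[k]-c)@ax).round(1),((m[k]-c)@ay).round(1))
print("spot",o-77*ay)
print("in shaker jar:",(np.array([468,-305])-o)@ax,(np.array([468,-305])-o)@ay)
q1=[448,226];
# triangulate blue lid bbox centre
(c1,d1),(c2,d2)=rays("top",[[446.7,225.2]]),rays("scene",[[197.2,250.1]])
A=np.c_[d1[0],-d2[0]];t=np.linalg.lstsq(A,c2-c1,rcond=None)[0];print(c1+d1[0]*t[0],c2+d2[0]*t[1])
# jaw/fence tops z=105
for z,pp in((105,[[392,187],[415,305],[595,158],[640,272],[378,188],[427,302]]),):
    Q=onz("top",np.array(pp)/4.5+[230,140],z)[:,:2];print([((q-o)@ax).round(1).item() for q in Q],[((q-o)@ay).round(1).item() for q in Q])
```

```text
star [521.55 162.37] [65.31787581 65.12726695 65.58178406 66.14045207 65.4922316 ] [   4.10874058  -67.04515102 -139.00639147  148.42711618   76.4899751 ]
[[ 604.1  224.2]
 [ 653.2 -103.9]
 [ 469.9 -132.2]
 [ 419.3  195.9]] [536.617272    45.99289118] [331.72317848 185.4284059  331.91276725 186.94640262]
campos [ 377.10691451   45.16514467 1289.02304359] [1108.95566318 -342.00238215 1074.36751682]
ay [-0.15038661  0.98862726] origin from star [538.84445978  48.67786456] yaw 8.649331643923423
65.1 -5.2
16.1 -63.1
-55.4 -35.1
-50.5 42.7
24.7 60.7
spot [550.4242285  -27.44643482]
in shaker jar: -123.22717843161979 -339.0015219091031
[ 467.0591472  -306.99785196   90.13866714] [ 468.11304724 -304.6914622    89.54025708]
[35.8, -35.1, 36.9, -33.7, 36.4, -34.3] [-15.4, -19.2, -136.4, -152.5, -7.2, -26.4]
```

```bash
cat > plan.py <<'E'
from h import *
def plan(x,y,z,psi,n=None,vmax=42):
    """rows from measured pose to the target (tool down): offset in tool axes [m], twist deg"""
    o=status.get_obs();T=tool(o);psi0=np.degrees(o["tcp_rot"][2])
    d=np.array([x,y,z])-o["tool_pos"];dpsi=(psi-psi0+180)%360-180
    n=n or int(max(np.ceil(np.linalg.norm(d)/vmax),np.ceil(abs(dpsi)/8),1))
    print("t",round(o["time"],2),"pos",o["tool_pos"].round(1),"psi",psi0.round(1),"F",o["contact_force"].round(1),"d",d.round(1),"dpsi",dpsi.round(1),"n",n)
    for k in range(n):
        R0=R.from_euler('xyz',[180,0,psi0+dpsi*k/n],degrees=True).as_matrix()
        print((R0.T@d/n/1000).round(4).tolist(),round(-dpsi/n,2))
E
python3 -c "
from plan import *
plan(467.5,-306,330,43,10)"
```

```text
t 0.1 pos [ 145.  -504.5  404.1] psi 16.0 F [0.3 0.7 0.3] d [322.5 198.5 -74.1] dpsi 27.0 n 10
[0.0365, -0.0102, 0.0074] -2.7
[0.0369, -0.0084, 0.0074] -2.7
[0.0373, -0.0067, 0.0074] -2.7
[0.0375, -0.0049, 0.0074] -2.7
[0.0377, -0.0032, 0.0074] -2.7
[0.0378, -0.0014, 0.0074] -2.7
[0.0379, 0.0004, 0.0074] -2.7
[0.0378, 0.0022, 0.0074] -2.7
[0.0377, 0.004, 0.0074] -2.7
[0.0374, 0.0057, 0.0074] -2.7
```

>>> play_rows(commands=[{"offset": [0.0365, -0.0102, 0.0074], "twist": -2.7}, {"offset": [0.0369, -0.0084, 0.0074], "twist": -2.7}, {"offset": [0.0373, -0.0067, 0.0074], "twist": -2.7}, {"offset": [0.0375, -0.0049, 0.0074], "twist": -2.7}, {"offset": [0.0377, -0.0032, 0.0074], "twist": -2.7}], jaw=0)

```text
time: 0.6
tool_pos: [307.3, -404.3, 367.2]
tcp_rot: [-3.141, 0.0, 0.517]
contact_force: [0.1, -0.5, 0.0]
grip_width: 91.8
```

>>> play_rows(commands=[{"offset": [0.0378, -0.0014, 0.0074], "twist": -2.7}, {"offset": [0.0379, 0.0004, 0.0074], "twist": -2.7}, {"offset": [0.0378, 0.0022, 0.0074], "twist": -2.7}, {"offset": [0.0377, 0.004, 0.0074], "twist": -2.7}, {"offset": [0.0374, 0.0057, 0.0074], "twist": -2.7}])

```text
time: 1.1
tool_pos: [468.6, -305.0, 330.0]
tcp_rot: [-3.141, 0.0, 0.753]
contact_force: [-0.7, 0.2, -0.2]
grip_width: 91.6
```

>>> play_rows(commands=[{"offset": [0, 0, 0], "twist": 0}, {"offset": [0, 0, 0], "twist": 0}])

```text
time: 1.3
tool_pos: [467.7, -305.5, 330.0]
tcp_rot: [-3.14, 0.001, 0.753]
contact_force: [0.3, -0.5, 0.7]
grip_width: 91.9
```

Run:
```python
from h import *
o=status.get_obs();T=tool(o);I=viewer.capture("wrist");cv2.imwrite("pics/w1.png",I[:,:,::-1]);np.save("T1.npy",T)
print(o["time"],o["tool_pos"],o["tcp_rot"],o["contact_force"])
for x in blobs(I,(105,140,60),(125,255,255),100): print(x,onz("wrist",[x[0]],95,T)[0].round(1))
```

```text
1.3 [ 467.69558832 -305.53858344  330.04738423] [-3.14016694e+00  5.50795603e-04  7.52519226e-01] [ 0.34742376 -0.47345456  0.69527159]
([315.6, 192.5], 462, [290, 180, 56, 59]) [ 476.  -289.9   95. ]
```

View pics/w1.png

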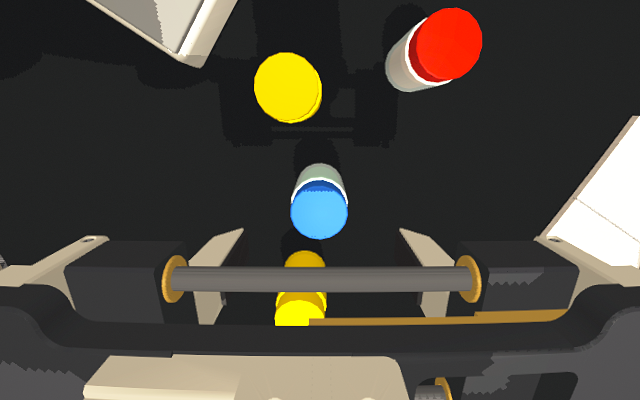

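The wrist picture shows the blue lid's top disc at about (319,210), centred between the fingers at columns 225 and 425. I'll measure the disc itself.

```bash
python3 - <<'E'
from h import *
I=cv2.imread("pics/w1.png")[:,:,::-1].copy();T=np.load("T1.npy")
h=cv2.cvtColor(I,cv2.COLOR_RGB2HSV);m=cv2.inRange(h,(95,100,170),(125,255,255))
c=max(cv2.findContours(m,0,1)[0],key=cv2.contourArea);P=onz("wrist",c[:,0].astype(float),95,T)[:,:2]
print(cv2.boundingRect(c),cv2.minEnclosingCircle(P.astype(np.float32)))
print(cv2.fitEllipse(c))
E
python3 -c "
from plan import *
plan(467.5,-306,216,43,4)"
```

```text
(290, 186, 58, 54) ((464.83905029296875, -303.4318542480469), 23.70210075378418)
((318.5736389160156, 212.025146484375), (52.70637512207031, 56.814598083496094), 89.82294464111328)
t 1.35 pos [ 467.1 -306.2  330.4] psi 43.0 F [ 0.3 -0.4  0.7] d [   0.4    0.2 -114.4] dpsi -0.0 n 4
[0.0001, 0.0, 0.0286] 0.01
[0.0001, 0.0, 0.0286] 0.01
[0.0001, 0.0, 0.0286] 0.01
[0.0001, 0.0, 0.0286] 0.01
```

>>> play_rows(commands=[{"offset": [0, -0.002, 0.028], "twist": 0}, {"offset": [0, 0, 0.028], "twist": 0}, {"offset": [0, 0, 0.029], "twist": 0}, {"offset": [0, 0, 0.029], "twist": 0}, {"offset": [0, 0, 0], "twist": 0}])

```text
time: 1.85
tool_pos: [464.0, -304.8, 213.7]
tcp_rot: [-3.135, 0.001, 0.749]
contact_force: [-0.7, 0.9, -0.8]
grip_width: 92.0
```

>>> play_rows(commands=[{"offset": [0, 0, 0], "twist": 0}, {"offset": [0, 0, 0], "twist": 0}, {"offset": [0, 0, 0], "twist": 0}, {"offset": [0, 0, 0], "twist": 0}, {"offset": [0, 0, 0], "twist": 0}], jaw=255)

```text
time: 2.35
tool_pos: [466.2, -304.7, 217.4]
tcp_rot: [3.14, -0.0, 0.751]
contact_force: [-0.9, -0.2, 1.0]
grip_width: 56.2
```

>>> play_rows(commands=[{"offset": [0, 0, 0], "twist": 0}, {"offset": [0, 0, 0], "twist": 0}, {"offset": [0, 0, 0], "twist": 0}])

```text
time: 2.65
tool_pos: [466.1, -304.6, 217.2]
tcp_rot: [3.141, 0.0, 0.751]
contact_force: [-0.8, 0.6, 6.4]
grip_width: 51.5
```

>>> play_rows(commands=[{"offset": [0, 0, -0.02], "twist": 0}, {"offset": [0, 0, -0.04], "twist": 0}, {"offset": [0, 0, -0.04], "twist": 0}, {"offset": [0, 0, -0.04], "twist": 0}, {"offset": [0, 0, -0.01], "twist": 0}])

```text
time: 3.15
tool_pos: [466.6, -305.0, 370.9]
tcp_rot: [3.134, -0.001, 0.751]
contact_force: [0.2, -0.1, -1.7]
grip_width: 51.2
```

```bash
python3 -c "
from plan import *
plan(550.8,-30,366,98.65,10)"
```

```text
t 3.15 pos [ 466.6 -305.   370.9] psi 43.0 F [ 0.2 -0.1 -1.7] d [ 84.2 275.   -4.9] dpsi 55.6 n 10
[0.0249, -0.0144, 0.0005] -5.56
[0.0262, -0.0119, 0.0005] -5.56
[0.0272, -0.0093, 0.0005] -5.56
[0.028, -0.0066, 0.0005] -5.56
[0.0285, -0.0038, 0.0005] -5.56
[0.0287, -0.0011, 0.0005] -5.56
[0.0287, 0.0017, 0.0005] -5.56
[0.0284, 0.0045, 0.0005] -5.56
[0.0278, 0.0072, 0.0005] -5.56
[0.027, 0.0099, 0.0005] -5.56
```

>>> play_rows(commands=[{"offset": [0.0249, -0.0144, 0.0], "twist": -5.56}, {"offset": [0.0262, -0.0119, 0.0], "twist": -5.56}, {"offset": [0.0272, -0.0093, 0.0], "twist": -5.56}, {"offset": [0.028, -0.0066, 0.0], "twist": -5.56}, {"offset": [0.0285, -0.0038, 0.0], "twist": -5.56}])

```text
time: 3.65
tool_pos: [508.1, -165.9, 365.1]
tcp_rot: [-3.139, -0.0, 1.24]
contact_force: [-0.2, -0.6, -2.0]
grip_width: 51.6
```

>>> play_rows(commands=[{"offset": [0.0287, -0.0011, 0.0], "twist": -5.56}, {"offset": [0.0287, 0.0017, 0.0], "twist": -5.56}, {"offset": [0.0284, 0.0045, 0.0], "twist": -5.56}, {"offset": [0.0278, 0.0072, 0.0], "twist": -5.56}, {"offset": [0.027, 0.0099, 0.0], "twist": -5.56}])

```text
time: 4.15
tool_pos: [550.2, -28.5, 365.0]
tcp_rot: [-3.139, -0.001, 1.725]
contact_force: [0.4, 0.3, -1.7]
grip_width: 51.7
```

>>> play_rows(commands=[{"offset": [0, 0, 0.03], "twist": 0}, {"offset": [0, 0, 0.01], "twist": 0}, {"offset": [0, 0, 0], "twist": 0}, {"offset": [0, 0, 0], "twist": 0}])

```text
time: 4.55
tool_pos: [550.2, -30.3, 326.6]
tcp_rot: [-3.141, -0.0, 1.72]
contact_force: [0.1, 0.8, -1.5]
grip_width: 51.6
```

Run:
```python
from h import *
from plan import plan
plan(550.8,-30,285,98.65,3)
o=status.get_obs();T=tool(o);I=viewer.capture("wrist");J=viewer.capture("scene");np.save("T2.npy",T)
cv2.imwrite("pics/w2.png",I[:,:,::-1]);cv2.imwrite("pics/s2.png",cv2.resize(J[130:300,220:430,::-1],None,fx=3.8,fy=3.5))
h=cv2.cvtColor(J,cv2.COLOR_RGB2HSV)
for x in blobs(J,(105,140,60),(125,255,255),20): print("blue",x)
print(proj("scene",[[o["tool_pos"][0],o["tool_pos"][1],o["tool_pos"][2]-217+90]]))
# project expected jar bottom rim target
```

```text
t 4.55 pos [550.2 -30.3 326.6] psi 98.6 F [ 0.1  0.8 -1.5] d [  0.6   0.3 -41.6] dpsi 0.1 n 3
[0.0001, 0.0002, 0.0139] -0.03
[0.0001, 0.0002, 0.0139] -0.03
[0.0001, 0.0002, 0.0139] -0.03
blue ([383.6, 36.2], 430, [359, 23, 48, 25])
blue ([548.2, 134.5], 113, [540, 126, 16, 21])
blue ([518.0, 142.9], 209, [508, 131, 21, 27])
blue ([15.4, 191.6], 1907, [0, 144, 47, 81])
blue ([428.1, 172.1], 1565, [397, 144, 60, 64])
blue ([532.1, 150.1], 53, [527, 147, 11, 8])
blue ([305.5, 198.0], 20, [303, 196, 6, 5])
blue ([337.9, 249.1], 21, [334, 244, 10, 11])
blue ([320.5, 264.0], 20, [319, 261, 4, 7])
[[300.58560305 200.94618215]]
```

View pics/w2.png

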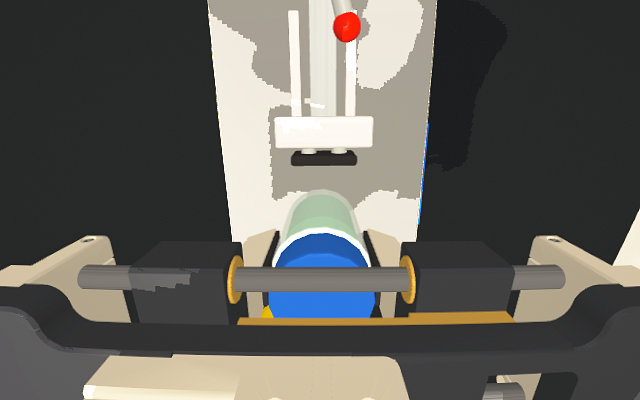

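View pics/s2.png

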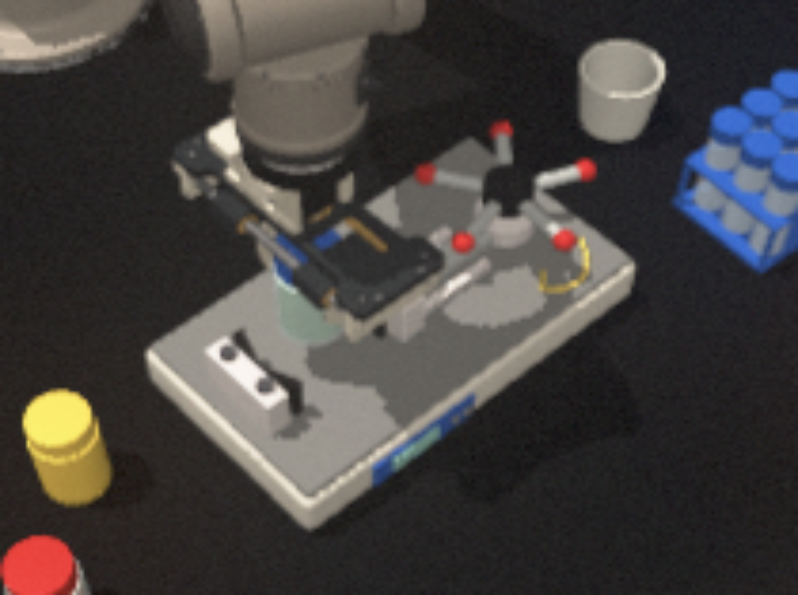

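The wrist picture shows the jaw's top at (324,131), the pad at (324,158), and the jar above the gap. I'll check the centre line and gap from it.

Run:
```python
from h import *
T=np.load("T2.npy");ay=np.array([-0.15038661,0.98862726]);ax=np.array([ay[1],-ay[0]]);o=np.array([538.84,48.68])
f=lambda P:np.c_[(P[:,:2]-o)@ax,(P[:,:2]-o)@ay].round(1).tolist()
print("jaw top corners",f(onz("wrist",[[276,117],[372,117],[275,146.5],[373,146.5]],105,T)))
print("pad top edge (z100): front corners",f(onz("wrist",[[293,165],[356,165]],84+16,T)), f(onz("wrist",[[293,165],[356,165]],84-16,T)))
print("ball",f(onz("wrist",[[347,27]],107,T)))
print("tcp",f(T[None,:3,3]))
I=cv2.imread("pics/top0.png")
```

```text
jaw top corners [[-33.3, -3.1], [33.8, -3.2], [-34.9, -23.5], [35.5, -23.7]]
pad top edge (z100): front corners [[-22.9, -37.9], [24.3, -38.0]] [[-26.2, -43.7], [28.3, -43.8]]
ball [[15.0, 52.9]]
tcp [[-0.6, -79.8]]
```

>>> play_rows(commands=[{"offset": [0, 0, 0.02], "twist": 0}, {"offset": [0, 0, 0.018], "twist": 0}, {"offset": [0, 0, 0.006], "twist": 0}, {"offset": [0, 0, 0.002], "twist": 0}, {"offset": [0, 0, 0.0], "twist": 0}])

```text
time: 5.15
tool_pos: [550.5, -29.9, 281.4]
tcp_rot: [3.141, 0.0, 1.721]
contact_force: [-0.2, 0.9, -2.2]
grip_width: 51.7
```

>>> play_rows(commands=[{"offset": [0, 0, 0.0015], "twist": 0}, {"offset": [0, 0, 0.001], "twist": 0}, {"offset": [0, 0, 0], "twist": 0}])

```text
time: 5.45
tool_pos: [550.2, -29.7, 278.5]
tcp_rot: [3.141, 0.0, 1.722]
contact_force: [-0.1, -0.6, -2.5]
grip_width: 51.6
```

>>> play_rows(commands=[{"offset": [0, 0, 0.001], "twist": 0}, {"offset": [0, 0, 0], "twist": 0}])

```text
time: 5.65
tool_pos: [550.2, -29.7, 277.2]
tcp_rot: [3.141, 0.0, 1.721]
contact_force: [-0.3, -0.3, -1.9]
grip_width: 51.4
```

>>> play_rows(commands=[{"offset": [0, 0, 0.001], "twist": 0}, {"offset": [0, 0, 0], "twist": 0}])

```text
time: 5.85
tool_pos: [550.2, -29.7, 277.2]
tcp_rot: [3.141, 0.0, 1.722]
contact_force: [-2.9, 0.2, 5.5]
grip_width: 51.5
```

Touched down at TCP z 277.2, as expected for the 60 mm bed. Next I open the fingers, wait and rise.

>>> play_rows(commands=[{"offset": [0, 0, 0], "twist": 0}, {"offset": [0, 0, 0], "twist": 0}, {"offset": [0, 0, 0], "twist": 0}, {"offset": [0, 0, 0], "twist": 0}, {"offset": [0, 0, 0], "twist": 0}], jaw=0)

```text
time: 6.35
tool_pos: [550.2, -29.7, 276.1]
tcp_rot: [-3.142, 0.0, 1.721]
contact_force: [-0.4, 0.0, -0.3]
grip_width: 86.7
```

>>> play_rows(commands=[{"offset": [0, 0, 0], "twist": 0}, {"offset": [0, 0, 0], "twist": 0}, {"offset": [0, 0, -0.02], "twist": 0}, {"offset": [0, 0, -0.04], "twist": 0}, {"offset": [0, 0, -0.04], "twist": 0}])

```text
time: 6.85
tool_pos: [550.0, -29.7, 376.8]
tcp_rot: [-3.14, -0.001, 1.721]
contact_force: [1.0, -0.3, 0.5]
grip_width: 91.8
```

Run:
```python
from h import *
c=np.array([521.55,162.37]);th=np.radians(40)
p=c+52*np.array([np.cos(th),np.sin(th)])
from plan import plan
print(p);plan(p[0],p[1],375,130,6)
J=viewer.capture("scene");K=viewer.capture("top")
cv2.imwrite("pics/s3.png",cv2.resize(J[130:300,220:430,::-1],None,fx=3.8,fy=3.5));cv2.imwrite("pics/t3.png",cv2.resize(K[140:260,230:400,::-1],None,fx=4.5,fy=4.5))
```

```text
[561.38431104 195.7949557 ]
t 6.85 pos [550.  -29.7 376.8] psi 98.6 F [ 1.  -0.3  0.5] d [ 11.4 225.5  -1.8] dpsi 31.4 n 6
[0.0369, 0.0075, 0.0003] -5.23
[0.036, 0.0108, 0.0003] -5.23
[0.0349, 0.0141, 0.0003] -5.23
[0.0335, 0.0172, 0.0003] -5.23
[0.0318, 0.0202, 0.0003] -5.23
[0.0298, 0.023, 0.0003] -5.23
```

View pics/s3.png

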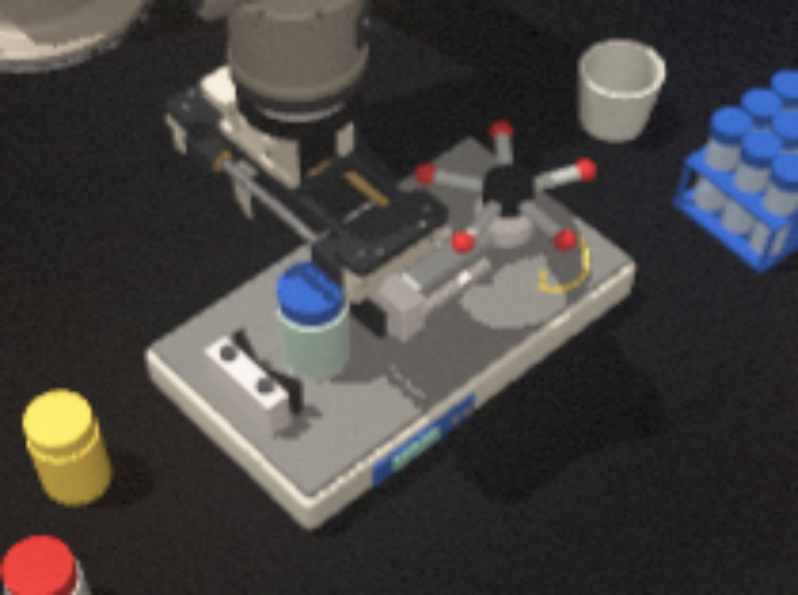

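The jar stands upright on the bed, clear of the fence and jaw. Now I close the fingers and go above the gap between the spokes at 4° and 76°.

>>> play_rows(commands=[{"offset": [0.0369, 0.0075, 0.0003], "twist": -5.23}, {"offset": [0.036, 0.0108, 0.0003], "twist": -5.23}, {"offset": [0.0349, 0.0141, 0.0003], "twist": -5.23}, {"offset": [0.0335, 0.0172, 0.0003], "twist": -5.23}, {"offset": [0.0318, 0.0202, 0.0003], "twist": -5.23}], jaw=255)

```text
time: 7.45
tool_pos: [559.4, 159.7, 374.1]
tcp_rot: [-3.141, -0.0, 2.181]
contact_force: [-0.3, -0.6, 0.2]
grip_width: 56.2
```

>>> play_rows(commands=[{"offset": [0.0298, 0.023, 0.0003], "twist": -5.23}, {"offset": [0, 0, 0], "twist": 0}, {"offset": [0, 0, 0], "twist": 0}])

```text
time: 7.75
tool_pos: [561.3, 196.4, 373.6]
tcp_rot: [-3.14, -0.0, 2.27]
contact_force: [0.7, -0.3, 0.6]
grip_width: 32.7
```

Run:
```python
from h import *
from plan import plan
plan(561.4,195.8,271,130,4)
o=status.get_obs();T=tool(o);I=viewer.capture("wrist");K=viewer.capture("top");np.save("T4.npy",T)
cv2.imwrite("pics/w4.png",I[:,:,::-1]);cv2.imwrite("pics/t4.png",cv2.resize(K[140:260,230:400,::-1],None,fx=4.5,fy=4.5))
for x in blobs(I,(0,150,90),(6,255,255),50): print("red",x,onz("wrist",[x[0]],107,T)[0].round(1))
print(o["grip_width"])
```

```text
t 7.75 pos [561.3 196.4 373.6] psi 130.1 F [ 0.7 -0.3  0.6] d [ 1.000e-01 -6.000e-01 -1.026e+02] dpsi -0.1 n 4
[-0.0001, -0.0001, 0.0257] 0.02
[-0.0001, -0.0001, 0.0257] 0.02
[-0.0001, -0.0001, 0.0257] 0.02
[-0.0001, -0.0001, 0.0257] 0.02
red ([237.2, 135.2], 300, [228, 126, 20, 20]) [464.8 195.8 107. ]
red ([320.4, 160.3], 289, [311, 151, 19, 20]) [534.6 225.5 107. ]
red ([195.6, 202.8], 228, [188, 194, 16, 18]) [470.3 119.5 107. ]
red ([322.0, 239.0], 207, [313, 230, 18, 18]) [585.  167.7 107. ]
32.698965949670516
```

View pics/w4.png

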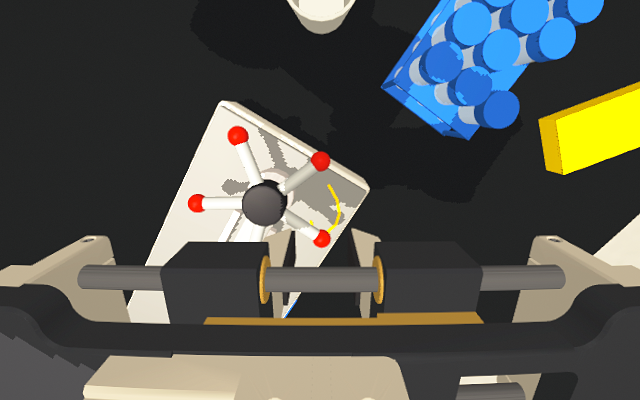

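The ball positions agree within 2 mm. The fingers aren't fully shut yet, so I wait and then descend.

>>> play_rows(commands=[{"offset": [0, 0, 0], "twist": 0}, {"offset": [0, 0, 0], "twist": 0}, {"offset": [0, 0, 0], "twist": 0}, {"offset": [0, 0, 0], "twist": 0}, {"offset": [0, 0, 0], "twist": 0}])

```text
time: 8.35
tool_pos: [561.5, 195.7, 374.5]
tcp_rot: [3.142, 0.0, 2.269]
contact_force: [1.0, -0.5, -0.3]
grip_width: 0.5
```

>>> play_rows(commands=[{"offset": [0, 0, 0.025], "twist": 0}, {"offset": [0, 0, 0.025], "twist": 0}, {"offset": [0, 0, 0.025], "twist": 0}, {"offset": [0, 0, 0.02], "twist": 0}, {"offset": [0, 0, 0.0075], "twist": 0}])

```text
time: 8.85
tool_pos: [560.9, 195.7, 269.8]
tcp_rot: [-3.138, -0.002, 2.269]
contact_force: [0.6, 0.0, -0.7]
grip_width: 0.7
```

>>> play_rows(commands=[{"offset": [0, 0, 0], "twist": 0}, {"offset": [0, 0, 0], "twist": 0}])

```text
time: 9.05
tool_pos: [561.9, 196.0, 272.8]
tcp_rot: [3.14, 0.001, 2.269]
contact_force: [0.6, -0.9, 0.2]
grip_width: 0.9
```

>>> play_rows(commands=[{"offset": [-0.0027, -7e-05, 0], "twist": 3}, {"offset": [-0.0027, -7e-05, 0], "twist": 3}, {"offset": [-0.0027, -7e-05, 0], "twist": 3}, {"offset": [-0.0027, -7e-05, 0], "twist": 3}, {"offset": [-0.0027, -7e-05, 0], "twist": 3}])

```text
time: 9.55
tool_pos: [569.0, 185.4, 273.4]
tcp_rot: [3.138, -0.002, 2.005]
contact_force: [-0.4, 6.4, -0.9]
grip_width: 0.6
```

>>> play_rows(commands=[{"offset": [-0.0018, -3e-05, 0], "twist": 2}, {"offset": [-0.0018, -3e-05, 0], "twist": 2}, {"offset": [-0.0018, -3e-05, 0], "twist": 2}, {"offset": [-0.0018, -3e-05, 0], "twist": 2}, {"offset": [-0.0018, -3e-05, 0], "twist": 2}])

```text
time: 10.05
tool_pos: [572.2, 177.3, 273.5]
tcp_rot: [3.138, -0.002, 1.831]
contact_force: [0.3, 6.0, -1.5]
grip_width: 0.3
```

```bash
cat > st.py <<'E'
from h import *
def st(c=np.array([521.55,162.37])):
    o=status.get_obs();d=o["tool_pos"][:2]-c;r=np.hypot(*d);u=d/r;t=np.array([u[1],-u[0]])
    F=o["contact_force"][:2]
    print("t",round(o["time"],2),"z",o["tool_pos"][2].round(1),"r",r.round(1),"th",np.degrees(np.arctan2(d[1],d[0])).round(1),"psi-90",(np.degrees(o["tcp_rot"][2])-90).round(1),"Fresist",(-F@t).round(2),"Fout",(F@u).round(2),"Fz",o["contact_force"][2].round(1),"M",o["moment"].round(2), "q6",o["joint_positions"][5].round(2))
st()
E
python3 st.py
```

```text
t 10.05 z 273.5 r 52.8 th 16.4 psi-90 14.9 Fresist 5.67 Fout 1.95 Fz -1.5 M [ 1.02 -0.18 -0.1 ] q6 -0.09
```

>>> play_rows(commands=[{"offset": [-0.0027, -7e-05, 0], "twist": 3}, {"offset": [-0.0027, -7e-05, 0], "twist": 3}, {"offset": [-0.0027, -7e-05, 0], "twist": 3}, {"offset": [-0.0027, -7e-05, 0], "twist": 3}, {"offset": [-0.0027, -7e-05, 0], "twist": 3}])

```text
time: 10.55
tool_pos: [574.3, 163.8, 273.6]
tcp_rot: [3.137, -0.003, 1.569]
contact_force: [2.1, 5.9, -2.5]
grip_width: 0.4
```

>>> play_rows(commands=[{"offset": [-0.0027, -7e-05, 0], "twist": 3}, {"offset": [-0.0027, -7e-05, 0], "twist": 3}, {"offset": [-0.0027, -7e-05, 0], "twist": 3}, {"offset": [-0.0027, -7e-05, 0], "twist": 3}, {"offset": [-0.0027, -7e-05, 0], "twist": 3}])

```text
time: 11.05
tool_pos: [572.9, 150.2, 273.8]
tcp_rot: [3.136, -0.004, 1.307]
contact_force: [4.2, 4.9, -2.4]
grip_width: 0.5
```

Run:
```python
from st import *
I=viewer.capture("scene");st()
for x in blobs(I,(0,150,90),(6,255,255),8): print("red",x[:2],onz("scene",[x[0]],107)[0].round(1))
cv2.imwrite("pics/s5.png",cv2.resize(I[130:300,220:430,::-1],None,fx=3.8,fy=3.5))
```

```text
t 11.05 z 273.8 r 52.8 th -13.3 psi-90 -15.1 Fresist 5.69 Fout 2.96 Fz -2.4 M [ 0.85 -0.83 -0.06] q6 0.39
t 11.1 z 273.7 r 52.8 th -13.7 psi-90 -15.3 Fresist 6.02 Fout 2.5 Fz -1.8 M [ 0.74 -0.68 -0.05] q6 0.39
red ([339.3, 169.2], 15) [454.4 159.8 107. ]
red ([331.8, 189.0], 21) [503.7  99.7 107. ]
red ([353.5, 201.9], 25) [574.4 125.1 107. ]
red ([229.8, 292.5], 321) [ 632.1 -286.6  107. ]
```

View pics/s5.png

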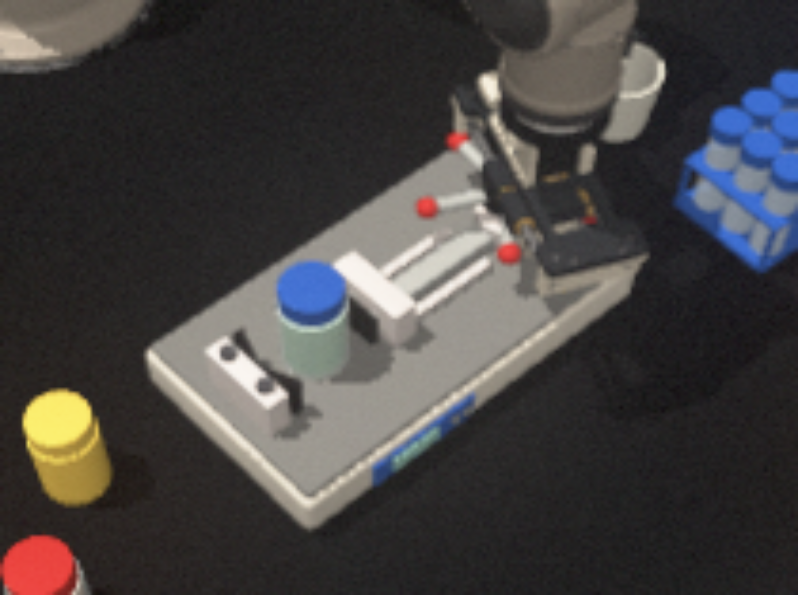

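The second picture puts the pushed spoke at -35°, so the wheel has turned 39°. The jar stands still, and the drag reads about 5.7 N, with contact near 42 mm radius. I keep pushing up to about 90° of wheel travel.

>>> play_rows(commands=[{"offset": [-0.0027, -7e-05, 0], "twist": 3}, {"offset": [-0.0027, -7e-05, 0], "twist": 3}, {"offset": [-0.0027, -7e-05, 0], "twist": 3}, {"offset": [-0.0027, -7e-05, 0], "twist": 3}, {"offset": [-0.0027, -7e-05, 0], "twist": 3}])

```text
time: 11.6
tool_pos: [568.1, 137.5, 273.9]
tcp_rot: [3.136, -0.005, 1.045]
contact_force: [5.5, 4.0, -3.3]
grip_width: 0.6
```

>>> play_rows(commands=[{"offset": [-0.0027, -7e-05, 0], "twist": 3}, {"offset": [-0.0027, -7e-05, 0], "twist": 3}, {"offset": [-0.0027, -7e-05, 0], "twist": 3}, {"offset": [-0.0027, -7e-05, 0], "twist": 3}, {"offset": [-0.0027, -7e-05, 0], "twist": 3}])

```text
time: 12.1
tool_pos: [560.3, 126.4, 274.1]
tcp_rot: [3.136, -0.007, 0.783]
contact_force: [6.6, 2.4, -2.3]
grip_width: 0.4
```

>>> play_rows(commands=[{"offset": [-0.0027, -7e-05, 0], "twist": 3}, {"offset": [-0.0027, -7e-05, 0], "twist": 3}, {"offset": [-0.0027, -7e-05, 0], "twist": 3}, {"offset": [-0.0027, -7e-05, 0], "twist": 3}, {"offset": [-0.0027, -7e-05, 0], "twist": 3}])

```text
time: 12.6
tool_pos: [549.9, 117.8, 274.3]
tcp_rot: [3.137, -0.008, 0.521]
contact_force: [7.8, -1.0, -1.1]
grip_width: 0.4
```

Run:
```python
from st import *
I=viewer.capture("scene");st();K=viewer.capture("top");st()
for x in blobs(I,(0,150,90),(6,255,255),8): p=onz("scene",[x[0]],107)[0];print("red",x[:2],p.round(1),np.degrees(np.arctan2(p[1]-162.4,p[0]-521.5)))
cv2.imwrite("pics/s6.png",cv2.resize(I[130:300,220:430,::-1],None,fx=3.8,fy=3.5));cv2.imwrite("pics/t6.png",cv2.resize(K[140:260,230:400,::-1],None,fx=4.5,fy=4.5))
```

```text
t 12.6 z 274.3 r 52.8 th -57.6 psi-90 -60.1 Fresist 6.02 Fout 5.01 Fz -1.1 M [-0.19 -1.35  0.03] q6 1.12
t 12.65 z 274.2 r 52.8 th -58.0 psi-90 -60.3 Fresist 4.81 Fout 5.26 Fz -2.6 M [-0.17 -1.15 -0.06] q6 1.13
t 12.7 z 274.3 r 52.8 th -57.8 psi-90 -60.1 Fresist 5.53 Fout 3.8 Fz -2.1 M [-0.22 -1.06 -0.01] q6 1.12
red ([332.8, 175.7], 24) [464.5 129.7 107. ] -150.15069363762282
red ([375.4, 181.4], 21) [549.3 221.3 107. ] 64.73608934359511
red ([364.7, 200.1], 24) [586.4 155.1 107. ] -6.4013563902721184
red ([229.9, 292.5], 322) [ 632.2 -286.4  107. ] -76.14241244534406
```

View pics/s6.png

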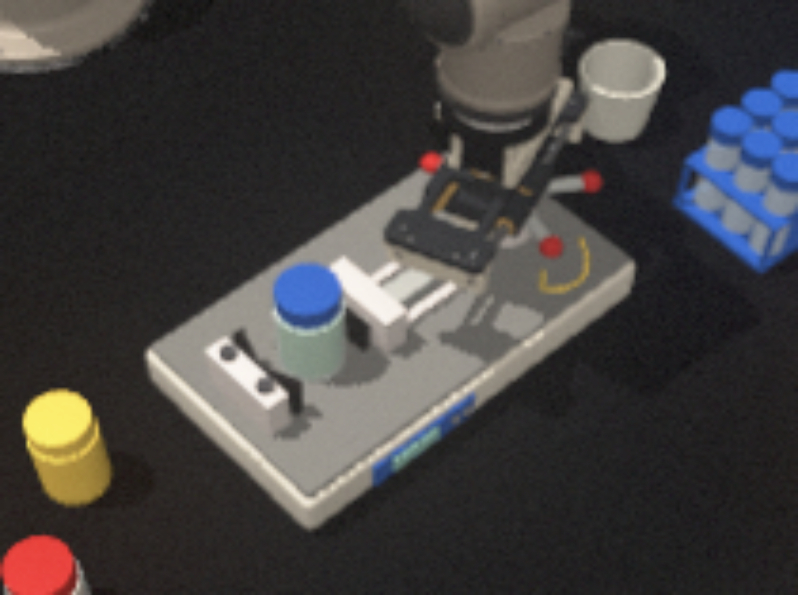

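View pics/t6.png

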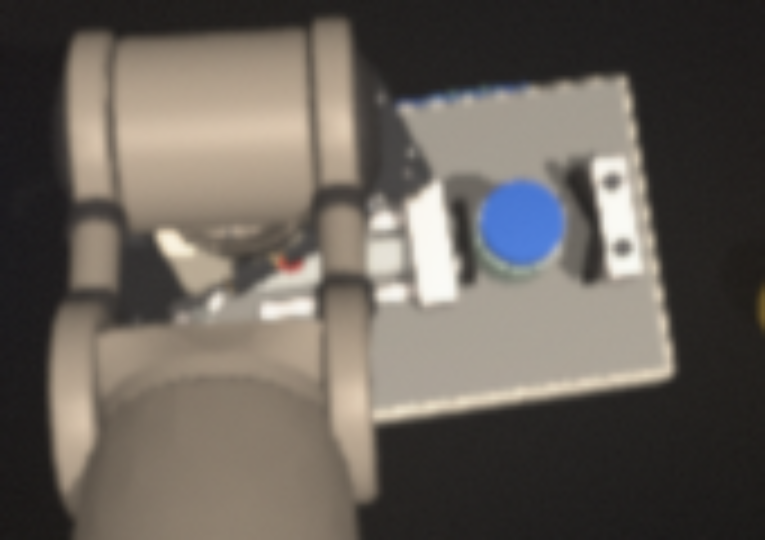

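The wheel has turned 84° (1.46 rad). The top picture shows the pad close up to the jar at (520,222), and the jar has slid slightly. I continue at a gentler pace, reading the force.

>>> play_rows(commands=[{"offset": [-0.0027, -7e-05, 0], "twist": 3}, {"offset": [-0.0027, -7e-05, 0], "twist": 3}, {"offset": [-0.0027, -7e-05, 0], "twist": 3}, {"offset": [-0.0027, -7e-05, 0], "twist": 3}])

```text
time: 13.1
tool_pos: [540.1, 112.9, 274.3]
tcp_rot: [3.138, -0.009, 0.312]
contact_force: [7.6, -5.0, -1.4]
grip_width: 0.3
```

```bash
python3 st.py
```

```text
t 13.1 z 274.3 r 52.8 th -69.4 psi-90 -72.1 Fresist 5.38 Fout 7.32 Fz -1.4 M [-0.66 -1.33 -0.02] q6 1.33
```

>>> play_rows(commands=[{"offset": [-0.0018, -3e-05, 0], "twist": 2}, {"offset": [-0.0018, -3e-05, 0], "twist": 2}, {"offset": [-0.0018, -3e-05, 0], "twist": 2}, {"offset": [-0.0018, -3e-05, 0], "twist": 2}])

```text
time: 13.5
tool_pos: [533.1, 110.9, 274.3]
tcp_rot: [3.138, -0.009, 0.173]
contact_force: [6.5, -6.4, -2.1]
grip_width: 0.5
```

```bash
python3 st.py
```

```text
t 13.5 z 274.3 r 52.7 th -77.4 psi-90 -80.1 Fresist 4.96 Fout 7.68 Fz -2.1 M [-1.03 -1.17 -0.01] q6 1.46
```

>>> play_rows(commands=[{"offset": [-0.0018, -3e-05, 0], "twist": 2}, {"offset": [-0.0018, -3e-05, 0], "twist": 2}, {"offset": [-0.0018, -3e-05, 0], "twist": 2}, {"offset": [-0.0018, -3e-05, 0], "twist": 2}])

```text
time: 13.9
tool_pos: [525.8, 109.9, 274.2]
tcp_rot: [3.139, -0.009, 0.034]
contact_force: [6.1, -9.2, 0.5]
grip_width: 0.4
```

```bash
python3 st.py
```

```text
t 13.9 z 274.2 r 52.6 th -85.4 psi-90 -88.1 Fresist 5.35 Fout 9.65 Fz 0.5 M [-1.31 -1.02 -0.05] q6 1.6
```

The radial force has grown to about 9.7 N, which is sideways friction from a badly angled contact. I back off, lift, and take the next spoke with the finger face parallel to it.

>>> play_rows(commands=[{"offset": [0.003, 0.001, 0], "twist": 0}, {"offset": [0.004, 0.001, 0], "twist": 0}, {"offset": [0, 0, -0.02], "twist": 0}, {"offset": [0, 0, -0.03], "twist": 0}, {"offset": [0, 0, -0.03], "twist": 0}])

```text
time: 14.4
tool_pos: [530.9, 109.6, 353.1]
tcp_rot: [-3.141, 0.001, 0.036]
contact_force: [-0.1, -0.2, -0.2]
grip_width: 0.4
```

Run:
```python
from st import *
st();T=tool();I=viewer.capture("wrist");J=viewer.capture("scene")
for n,X in(("wrist",I),("scene",J)):
  for x in blobs(X,(0,150,90),(6,255,255),8):
    p=onz(n,[x[0]],107,T)[0];d=p[:2]-[521.55,162.37];print(n,x[:2],p.round(1),np.hypot(*d).round(1),np.degrees(np.arctan2(d[1],d[0])).round(1))
cv2.imwrite("pics/s7.png",cv2.resize(J[130:300,220:430,::-1],None,fx=3.8,fy=3.5));cv2.imwrite("pics/w7.png",I[:,:,::-1])
```

```text
t 14.4 z 353.1 r 53.6 th -79.9 psi-90 -88.0 Fresist -0.17 Fout 0.21 Fz -0.2 M [-0.02 -0.01 -0.04] q6 1.6
t 14.4 z 353.1 r 53.6 th -79.9 psi-90 -88.0 Fresist -0.17 Fout 0.21 Fz -0.2 M [-0.02 -0.01 -0.04] q6 1.6
wrist ([209.9, 156.3], 367) [571.7 202.5 107. ] 64.2 38.6
wrist ([303.0, 156.9], 350) [573.6 126.2 107. ] 63.4 -34.8
wrist ([191.8, 237.7], 275) [497.9 225.  107. ] 67.0 110.7
scene ([366.4, 170.1], 16) [500.8 225.1 107. ] 66.1 108.3
scene ([331.9, 189.0], 20) [503.8  99.9 107. ] 64.9 -105.9
scene ([374.9, 190.0], 23) [573.6 201.  107. ] 64.8 36.6
scene ([353.9, 202.1], 22) [575.6 125.6 107. ] 65.3 -34.2
scene ([229.9, 292.5], 322) [ 632.2 -286.4  107. ] 462.3 -76.1
```

View pics/w7.png

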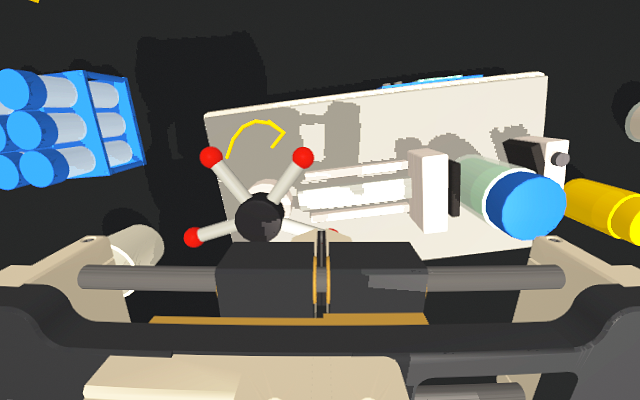

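View pics/s7.png

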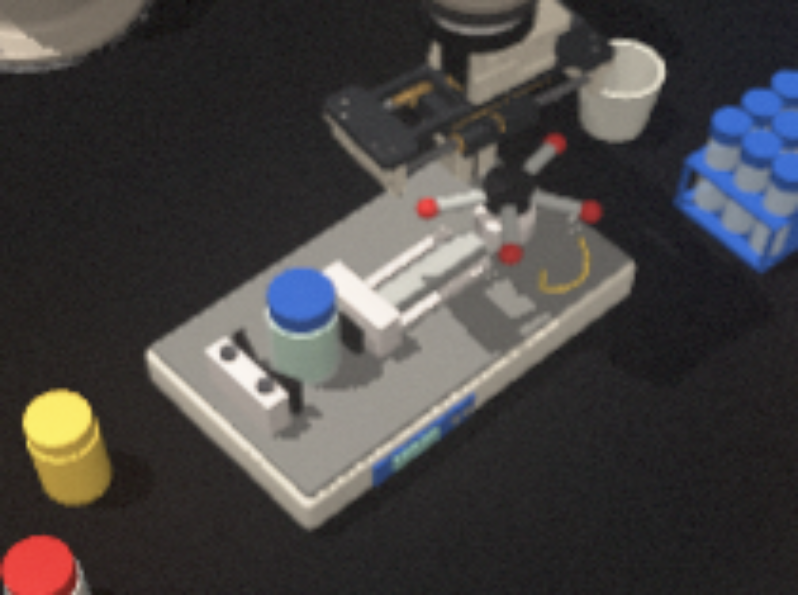

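The wheel now stands at 110.7° (1.93 rad). The jar has slid towards the fence and still stands upright (scene lid (302,297)). I move behind the spoke at -34.3°.

Run:
```python
from plan import *
c=np.array([521.55,162.37]);a=np.radians(-34.3);e=np.array([np.cos(a),np.sin(a)]);g=np.array([-e[1],e[0]])
p=c+54*e+26.5*g;print(p);plan(p[0],p[1],353,55.7,5)
```

```text
[581.0927482  153.83119816]
t 14.5 pos [531.9 109.7 356.6] psi 2.0 F [ 0.6 -0.   0.6] d [49.2 44.1 -3.6] dpsi 53.7 n 5
[0.0101, -0.0085, 0.0007] -10.73
[0.0115, -0.0064, 0.0007] -10.73
[0.0125, -0.0042, 0.0007] -10.73
[0.0131, -0.0018, 0.0007] -10.73
[0.0132, 0.0007, 0.0007] -10.73
```

>>> play_rows(commands=[{"offset": [0.0253, -0.0212, 0], "twist": 0}, {"offset": [0.0254, -0.0212, 0.003], "twist": -7.67}, {"offset": [0, 0, 0], "twist": -7.67}, {"offset": [0, 0, 0], "twist": -7.67}, {"offset": [0, 0, 0], "twist": -7.67}])

```text
time: 15.0
tool_pos: [580.1, 154.0, 348.2]
tcp_rot: [-3.141, 0.001, 0.577]
contact_force: [-0.9, 0.7, -0.6]
grip_width: 0.2
```

>>> play_rows(commands=[{"offset": [0, 0, 0], "twist": -7.67}, {"offset": [0, 0, 0], "twist": -7.67}, {"offset": [0, 0, 0], "twist": -7.67}, {"offset": [0, 0, 0], "twist": 0}, {"offset": [0, 0, 0], "twist": 0}])

```text
time: 15.5
tool_pos: [580.0, 153.7, 348.6]
tcp_rot: [-3.141, 0.0, 0.969]
contact_force: [-0.9, -0.1, -0.3]
grip_width: 0.7
```

```bash
python3 -c "
from plan import *
plan(581.1,153.8,272,55.7,4)"
```

```text
t 15.5 pos [580.  153.7 348.6] psi 55.5 F [-0.9 -0.1 -0.3] d [  1.1   0.1 -76.6] dpsi 0.2 n 4
[0.0002, 0.0002, 0.0192] -0.05
[0.0002, 0.0002, 0.0192] -0.05
[0.0002, 0.0002, 0.0192] -0.05
[0.0002, 0.0002, 0.0192] -0.05
```

>>> play_rows(commands=[{"offset": [0.0005, 0.0008, 0.02], "twist": 0}, {"offset": [0, 0, 0.02], "twist": 0}, {"offset": [0, 0, 0.02], "twist": 0}, {"offset": [0, 0, 0.0165], "twist": 0}, {"offset": [0, 0, 0], "twist": 0}])

```text
time: 16.0
tool_pos: [580.3, 153.4, 269.9]
tcp_rot: [-3.138, 0.003, 0.97]
contact_force: [-0.4, 0.4, -0.4]
grip_width: 0.7
```

>>> play_rows(commands=[{"offset": [-0.002, 0, 0], "twist": 0}, {"offset": [-0.002, 0, 0], "twist": 0}, {"offset": [-0.001, 0, 0], "twist": 0}, {"offset": [-0.001, 0, 0], "twist": 0}, {"offset": [0, 0, 0], "twist": 0}])

```text
time: 16.5
tool_pos: [577.6, 148.4, 272.9]
tcp_rot: [3.141, -0.0, 0.972]
contact_force: [-0.3, 0.4, -0.8]
grip_width: 0.3
```

```bash
python3 st.py
```

```text
t 16.5 z 272.9 r 57.8 th -14.0 psi-90 -34.3 Fresist 0.29 Fout -0.39 Fz -0.8 M [-0.06 -0.02 -0.03] q6 0.72
```

```bash
cat >> st.py <<'E'
def st2():
    o=status.get_obs();p=o["tcp_rot"][2];F=o["contact_force"]
    d=o["tool_pos"][:2]-[521.55,162.37]
    e=np.array([np.sin(p),-np.cos(p)]);x=np.array([np.cos(p),np.sin(p)])
    print("t",round(o["time"],2),"z",o["tool_pos"][2].round(1),"phi",(np.degrees(p)-90).round(2),"along",(d@e).round(1),"perp",(d@x).round(1),"Fn",(F[:2]@x).round(2),"Fs",(F[:2]@e).round(2),"Fz",F[2].round(1),"torque/axis",((d[0]*F[1]-d[1]*F[0])/1000+o["moment"][2]).round(3))
E
echo
```

>>> play_rows(commands=[{"offset": [-0.0019, 0.0006, 0], "twist": 2}, {"offset": [-0.0019, 0.0006, 0], "twist": 2}, {"offset": [-0.0019, 0.0006, 0], "twist": 2}])

```text
time: 16.8
tool_pos: [576.1, 143.5, 272.9]
tcp_rot: [3.141, -0.003, 0.866]
contact_force: [2.6, 3.7, -0.7]
grip_width: 0.4
```

```bash
python3 -c "
from st import *
st2()"
```

```text
t 16.8 z 272.9 r 57.8 th -19.1 psi-90 -40.4 Fresist 4.31 Fout 1.25 Fz -0.7 M [ 0.5  -0.44  0.04] q6 0.82
t 16.8 z 272.9 phi -40.38 along 53.8 perp 21.0 Fn 4.48 Fs -0.4 Fz -0.7 torque/axis 0.291
```

>>> play_rows(commands=[{"offset": [-0.0019, 0.0006, 0], "twist": 2}, {"offset": [-0.0019, 0.0006, 0], "twist": 2}])

```text
time: 17.0
tool_pos: [574.7, 139.8, 272.9]
tcp_rot: [3.14, -0.003, 0.796]
contact_force: [2.8, 3.4, -0.3]
grip_width: 0.8
```

```bash
python3 -c "
from st import *
st2()"
```

```text
t 17.0 z 272.9 r 57.7 th -23.1 psi-90 -44.4 Fresist 4.23 Fout 1.27 Fz -0.3 M [ 0.51 -0.5   0.04] q6 0.88
t 17.0 z 272.9 phi -44.38 along 53.8 perp 21.0 Fn 4.41 Fs -0.35 Fz -0.3 torque/axis 0.28
```

Clean contact: the axis torque is 0.28 N m, matching the nominal drag. After the jar seats, it should rise by about 0.0126 N m per degree. I go on in small steps.

>>> play_rows(commands=[{"offset": [-0.0019, 0.0006, 0], "twist": 2}, {"offset": [-0.0019, 0.0006, 0], "twist": 2}])

```text
time: 17.2
tool_pos: [572.9, 136.1, 272.9]
tcp_rot: [3.14, -0.003, 0.726]
contact_force: [3.2, 2.1, -2.0]
grip_width: 0.5
```

```bash
python3 -c "
from st import *
st2()"|tail -1
```

```text
t 17.2 z 272.9 phi -48.38 along 53.7 perp 21.0 Fn 3.78 Fs 0.59 Fz -2.0 torque/axis 0.24
```

>>> play_rows(commands=[{"offset": [-0.0019, 0.0006, 0], "twist": 2}, {"offset": [-0.0019, 0.0006, 0], "twist": 2}])

```text
time: 17.4
tool_pos: [570.9, 132.6, 272.9]
tcp_rot: [3.14, -0.003, 0.657]
contact_force: [5.1, 2.3, -1.7]
grip_width: 0.5
```

```bash
python3 -c "
from st import *
st2()"|tail -1
```

```text
t 17.4 z 272.9 phi -52.38 along 53.7 perp 20.9 Fn 5.43 Fs 1.32 Fz -1.7 torque/axis 0.307
```

>>> play_rows(commands=[{"offset": [-0.0019, 0.0006, 0], "twist": 2}, {"offset": [-0.0019, 0.0006, 0], "twist": 2}])

```text
time: 17.6
tool_pos: [568.7, 129.3, 273.0]
tcp_rot: [3.14, -0.004, 0.587]
contact_force: [4.1, 1.7, -1.4]
grip_width: 0.4
```

```bash
python3 -c "
from st import *
st2()"|tail -1
```

```text
t 17.6 z 273.0 phi -56.39 along 53.7 perp 20.9 Fn 4.34 Fs 0.87 Fz -1.4 torque/axis 0.26
```

>>> play_rows(commands=[{"offset": [-0.0019, 0.0006, 0], "twist": 2}, {"offset": [-0.0019, 0.0006, 0], "twist": 2}])

```text
time: 17.8
tool_pos: [566.2, 126.1, 273.0]
tcp_rot: [3.14, -0.004, 0.517]
contact_force: [5.2, 0.9, -1.4]
grip_width: 0.4
```

```bash
python3 -c "
from st import *
st2()"|tail -1
```

```text
t 17.8 z 273.0 phi -60.38 along 53.6 perp 20.9 Fn 4.96 Fs 1.73 Fz -1.4 torque/axis 0.331
```

>>> play_rows(commands=[{"offset": [-0.0019, 0.0006, 0], "twist": 2}, {"offset": [-0.0019, 0.0006, 0], "twist": 2}])

```text
time: 18.0
tool_pos: [563.5, 123.1, 273.0]
tcp_rot: [3.14, -0.004, 0.447]
contact_force: [5.2, 0.5, -2.0]
grip_width: 0.2
```

```bash
python3 -c "
from st import *
st2()"|tail -1
```

```text
t 18.0 z 273.0 phi -64.38 along 53.6 perp 20.9 Fn 4.87 Fs 1.77 Fz -2.0 torque/axis 0.269
```

>>> play_rows(commands=[{"offset": [-0.0019, 0.0006, 0], "twist": 2}])

```text
time: 18.1
tool_pos: [562.1, 121.7, 273.0]
tcp_rot: [3.14, -0.004, 0.412]
contact_force: [5.6, -0.2, -2.4]
grip_width: 0.8
```

```bash
python3 -c "
from st import *
st2()"|tail -1
```

```text
t 18.1 z 273.0 phi -66.38 along 53.6 perp 20.9 Fn 5.06 Fs 2.4 Fz -2.4 torque/axis 0.267
```

>>> play_rows(commands=[{"offset": [-0.0019, 0.0006, 0], "twist": 2}])

```text
time: 18.2
tool_pos: [560.7, 120.2, 273.0]
tcp_rot: [3.14, -0.004, 0.377]
contact_force: [5.5, -1.2, -2.7]
grip_width: 0.4
```

Run:
```python
from st import *
st2();J=viewer.capture("scene");st2();K=viewer.capture("top");st2()
cv2.imwrite("pics/s8.png",cv2.resize(J[130:300,220:430,::-1],None,fx=3.8,fy=3.5));cv2.imwrite("pics/t8.png",cv2.resize(K[140:260,230:400,::-1],None,fx=4.5,fy=4.5))
```

```text
t 18.2 z 273.0 r 57.5 th -47.1 psi-90 -68.4 Fresist 3.21 Fout 4.65 Fz -2.7 M [-0.18 -0.88  0.07] q6 1.27
t 18.2 z 273.0 phi -68.39 along 53.6 perp 20.9 Fn 4.68 Fs 3.17 Fz -2.7 torque/axis 0.254
t 18.25 z 273.0 phi -68.5 along 53.6 perp 20.7 Fn 4.6 Fs 2.46 Fz -1.9 torque/axis 0.25
t 18.3 z 273.0 phi -68.37 along 53.6 perp 20.6 Fn 2.71 Fs 2.81 Fz -0.7 torque/axis 0.124
```

View pics/t8.png

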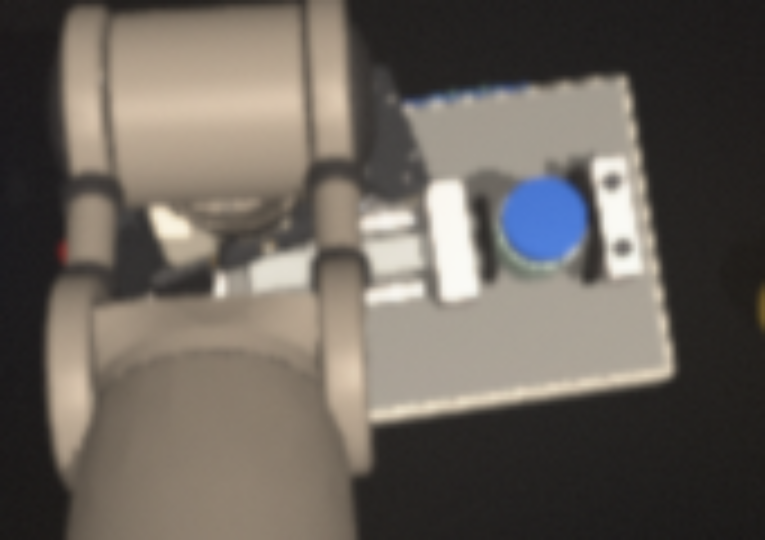

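View pics/s8.png

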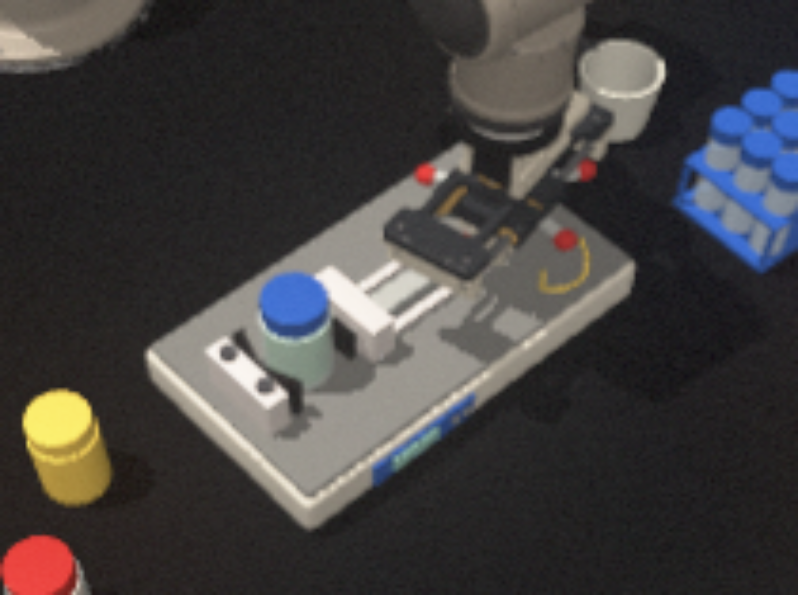

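The jar is now close to the fence (top zoom: lid (545,220), fence (615,215)), and there is no torque rise yet. Continuing.

>>> play_rows(commands=[{"offset": [-0.0019, 0.0008, 0], "twist": 2}, {"offset": [-0.0019, 0.0008, 0], "twist": 2}])

```text
time: 18.5
tool_pos: [557.6, 117.5, 273.0]
tcp_rot: [3.14, -0.004, 0.308]
contact_force: [4.5, -0.1, -1.1]
grip_width: 0.2
```

```bash
python3 -c "
from st import *
st2()"|tail -1
```

```text
t 18.5 z 273.0 phi -72.37 along 53.7 perp 20.7 Fn 4.26 Fs 1.46 Fz -1.1 torque/axis 0.225
```

>>> play_rows(commands=[{"offset": [-0.0019, 0.0008, 0], "twist": 2}])

```text
time: 18.6
tool_pos: [555.9, 116.2, 273.0]
tcp_rot: [3.14, -0.004, 0.273]
contact_force: [4.6, -0.4, -1.5]
grip_width: 0.5
```

```bash
python3 -c "
from st import *
st2()"|tail -1
```

```text
t 18.6 z 273.0 phi -74.37 along 53.8 perp 20.7 Fn 4.36 Fs 1.63 Fz -1.5 torque/axis 0.29
```

>>> play_rows(commands=[{"offset": [-0.0019, 0.0008, 0], "twist": 2}])

```text
time: 18.7
tool_pos: [554.3, 114.9, 273.0]
tcp_rot: [3.141, -0.004, 0.238]
contact_force: [4.9, 0.3, -2.1]
grip_width: 0.4
```

```bash
python3 -c "
from st import *
st2()"|tail -1
```

```text
t 18.7 z 273.0 phi -76.38 along 53.8 perp 20.7 Fn 4.82 Fs 0.87 Fz -2.1 torque/axis 0.351
```

>>> play_rows(commands=[{"offset": [-0.0019, 0.0008, 0], "twist": 2}])

```text
time: 18.8
tool_pos: [552.6, 113.7, 273.0]
tcp_rot: [3.141, -0.004, 0.203]
contact_force: [5.0, -0.6, -1.2]
grip_width: 0.2
```

```bash
python3 -c "
from st import *
st2()"|tail -1
```

```text
t 18.8 z 273.0 phi -78.38 along 53.9 perp 20.6 Fn 4.78 Fs 1.6 Fz -1.2 torque/axis 0.31
```

>>> play_rows(commands=[{"offset": [-0.0019, 0.0007, 0], "twist": 2}])

```text
time: 18.9
tool_pos: [550.9, 112.6, 273.0]
tcp_rot: [3.141, -0.004, 0.168]
contact_force: [4.1, -0.6, -1.6]
grip_width: 0.8
```

```bash
python3 -c "
from st import *
st2()"|tail -1
```

```text
t 18.9 z 273.0 phi -80.37 along 53.9 perp 20.6 Fn 3.95 Fs 1.3 Fz -1.6 torque/axis 0.262
```

>>> play_rows(commands=[{"offset": [-0.0019, 0.0007, 0], "twist": 2}])

```text
time: 19.0
tool_pos: [549.1, 111.6, 273.0]
tcp_rot: [3.141, -0.004, 0.133]
contact_force: [4.4, -0.2, -2.4]
grip_width: 0.7
```

```bash
python3 -c "
from st import *
st2()"|tail -1
```

```text
t 19.0 z 273.0 phi -82.37 along 53.9 perp 20.6 Fn 4.29 Fs 0.74 Fz -2.4 torque/axis 0.298
```

>>> play_rows(commands=[{"offset": [-0.0019, 0.0007, 0], "twist": 2}])

```text
time: 19.1
tool_pos: [547.3, 110.7, 273.0]
tcp_rot: [3.141, -0.004, 0.098]
contact_force: [3.8, -0.5, -0.7]
grip_width: 0.6
```

```bash
python3 -c "
from st import *
st2()"|tail -1
```

```text
t 19.1 z 273.0 phi -84.37 along 54.0 perp 20.6 Fn 3.73 Fs 0.92 Fz -0.7 torque/axis 0.182
```

>>> play_rows(commands=[{"offset": [-0.0019, 0.0007, 0], "twist": 2}])

```text
time: 19.2
tool_pos: [545.5, 109.8, 273.0]
tcp_rot: [3.141, -0.004, 0.063]
contact_force: [4.4, -0.7, -1.0]
grip_width: 0.5
```

Run:
```python
from st import *
st2();K=viewer.capture("top");st2()
cv2.imwrite("pics/t9.png",cv2.resize(K[140:260,230:400,::-1],None,fx=4.5,fy=4.5))
```

```text
t 19.2 z 273.0 r 57.8 th -65.5 psi-90 -86.4 Fresist 3.66 Fout 2.46 Fz -1.0 M [-0.03 -0.73  0.12] q6 1.57
t 19.2 z 273.0 phi -86.37 along 54.0 perp 20.6 Fn 4.3 Fs 1.0 Fz -1.0 torque/axis 0.331
t 19.25 z 273.0 phi -86.48 along 54.0 perp 20.4 Fn 4.18 Fs 1.48 Fz -0.9 torque/axis 0.247
```

View pics/t9.png

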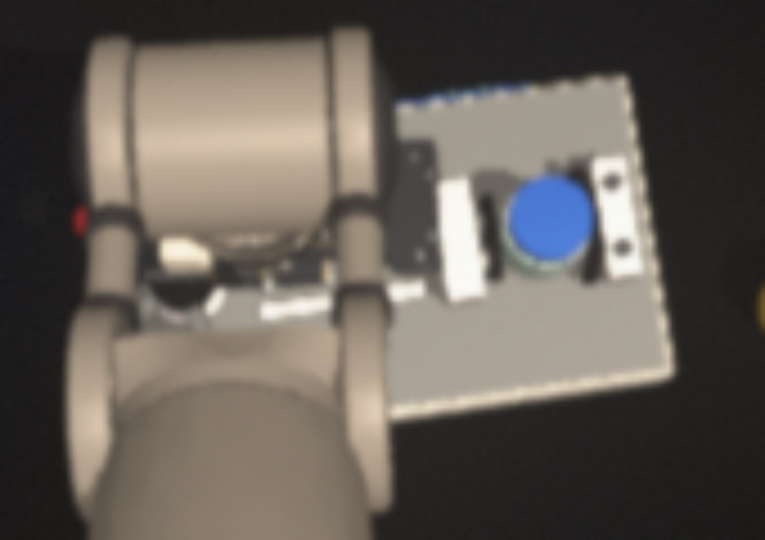

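Still sliding, with the lid at (551,219) and the drag unchanged. Continuing.

>>> play_rows(commands=[{"offset": [-0.0019, 0.0006, 0], "twist": 2}])

```text
time: 19.35
tool_pos: [543.6, 109.0, 272.9]
tcp_rot: [3.141, -0.003, 0.03]
contact_force: [4.5, -1.2, -1.4]
grip_width: 0.4
```

```bash
python3 -c "
from st import *
st2()"|tail -1
```

```text
t 19.35 z 272.9 phi -88.29 along 54.0 perp 20.5 Fn 4.5 Fs 1.3 Fz -1.4 torque/axis 0.315
```

>>> play_rows(commands=[{"offset": [-0.0019, 0.0006, 0], "twist": 2}])

```text
time: 19.45
tool_pos: [541.7, 108.3, 273.0]
tcp_rot: [3.141, -0.003, -0.006]
contact_force: [4.6, -1.3, -0.8]
grip_width: 0.5
```

```bash
python3 -c "
from st import *
st2()"|tail -1
```

```text
t 19.45 z 273.0 phi -90.33 along 53.9 perp 20.5 Fn 4.66 Fs 1.27 Fz -0.8 torque/axis 0.295
```

>>> play_rows(commands=[{"offset": [-0.0019, 0.0006, 0], "twist": 2}])

```text
time: 19.55
tool_pos: [539.8, 107.6, 273.0]
tcp_rot: [3.141, -0.003, -0.041]
contact_force: [3.9, -2.2, -1.3]
grip_width: -0.0
```

```bash
python3 -c "
from st import *
st2()"|tail -1
```

```text
t 19.55 z 273.0 phi -92.33 along 54.0 perp 20.5 Fn 3.95 Fs 2.02 Fz -1.3 torque/axis 0.204
```

>>> play_rows(commands=[{"offset": [-0.0019, 0.0006, 0], "twist": 2}])

```text
time: 19.65
tool_pos: [537.9, 107.1, 273.0]
tcp_rot: [3.141, -0.003, -0.076]
contact_force: [4.6, -2.2, -0.6]
grip_width: 0.3
```

```bash
python3 -c "
from st import *
st2()"|tail -1
```

```text
t 19.65 z 273.0 phi -94.33 along 53.9 perp 20.4 Fn 4.76 Fs 1.85 Fz -0.6 torque/axis 0.281
```

>>> play_rows(commands=[{"offset": [-0.0019, 0.0006, 0], "twist": 2}])

```text
time: 19.75
tool_pos: [535.9, 106.5, 272.9]
tcp_rot: [3.141, -0.003, -0.11]
contact_force: [4.8, -1.9, -0.7]
grip_width: 0.3
```

```bash
python3 -c "
from st import *
st2()"|tail -1
```

```text
t 19.75 z 272.9 phi -96.33 along 53.9 perp 20.5 Fn 4.97 Fs 1.31 Fz -0.7 torque/axis 0.28
```

>>> play_rows(commands=[{"offset": [-0.0019, 0.0007, 0], "twist": 2}])

```text
time: 19.85
tool_pos: [533.9, 106.0, 272.9]
tcp_rot: [3.141, -0.003, -0.145]
contact_force: [4.5, -3.1, -1.1]
grip_width: 0.6
```

```bash
python3 -c "
from st import *
st2()"|tail -1
```

```text
t 19.85 z 272.9 phi -98.33 along 54.0 perp 20.4 Fn 4.9 Fs 2.43 Fz -1.1 torque/axis 0.313
```

>>> play_rows(commands=[{"offset": [-0.0019, 0.0007, 0], "twist": 2}])

```text
time: 19.95
tool_pos: [531.9, 105.6, 272.9]
tcp_rot: [3.141, -0.003, -0.18]
contact_force: [4.0, -2.8, -0.4]
grip_width: 0.3
```

```bash
python3 -c "
from st import *
st2()"|tail -1
```

```text
t 19.95 z 272.9 phi -100.33 along 54.0 perp 20.4 Fn 4.39 Fs 2.01 Fz -0.4 torque/axis 0.247
```

>>> play_rows(commands=[{"offset": [-0.0019, 0.0007, 0], "twist": 2}])

```text
time: 20.05
tool_pos: [529.9, 105.3, 272.9]
tcp_rot: [3.141, -0.003, -0.215]
contact_force: [4.2, -2.9, -1.2]
grip_width: 0.7
```

```bash
python3 -c "
from st import *
st2()"|tail -1
```

```text
t 20.05 z 272.9 phi -102.33 along 54.0 perp 20.4 Fn 4.68 Fs 1.92 Fz -1.2 torque/axis 0.269
```

>>> play_rows(commands=[{"offset": [-0.0019, 0.0007, 0], "twist": 2}])

```text
time: 20.15
tool_pos: [527.9, 105.0, 272.9]
tcp_rot: [3.141, -0.003, -0.25]
contact_force: [3.1, -2.6, -0.5]
grip_width: 0.3
```

Run:
```python
from st import *
st2();K=viewer.capture("top");st2();J=viewer.capture("scene");st2()
cv2.imwrite("pics/t10.png",cv2.resize(K[140:260,230:400,::-1],None,fx=4.5,fy=4.5))
cv2.imwrite("pics/s10.png",cv2.resize(J[130:300,220:430,::-1],None,fx=3.8,fy=3.5))
for n,X in(("scene",J),):
  for x in blobs(X,(0,150,90),(6,255,255),8):
    p=onz(n,[x[0]],107)[0];d=p[:2]-[521.55,162.37];print(n,x[:2],np.hypot(*d).round(1),np.degrees(np.arctan2(d[1],d[0])).round(1))
```

```text
t 20.15 z 272.9 r 57.7 th -83.7 psi-90 -104.3 Fresist 2.81 Fout 2.91 Fz -0.5 M [-0.43 -0.65  0.09] q6 1.88
t 20.15 z 272.9 phi -104.33 along 54.0 perp 20.3 Fn 3.66 Fs 1.73 Fz -0.5 torque/axis 0.256
t 20.2 z 272.9 phi -104.43 along 54.1 perp 20.2 Fn 3.43 Fs 1.6 Fz -0.7 torque/axis 0.217
t 20.25 z 272.9 phi -104.27 along 54.1 perp 20.1 Fn 3.98 Fs 2.2 Fz 1.0 torque/axis 0.265
scene ([375.3, 189.1], 26) 65.0 39.7
scene ([354.9, 202.1], 22) 65.3 -31.8
scene ([229.9, 292.5], 322) 462.3 -76.1
```

View pics/t10.png

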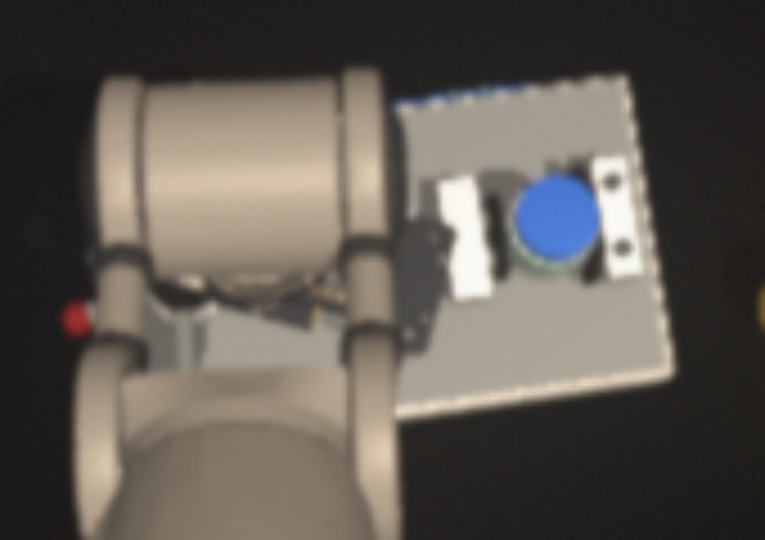

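View pics/s10.png

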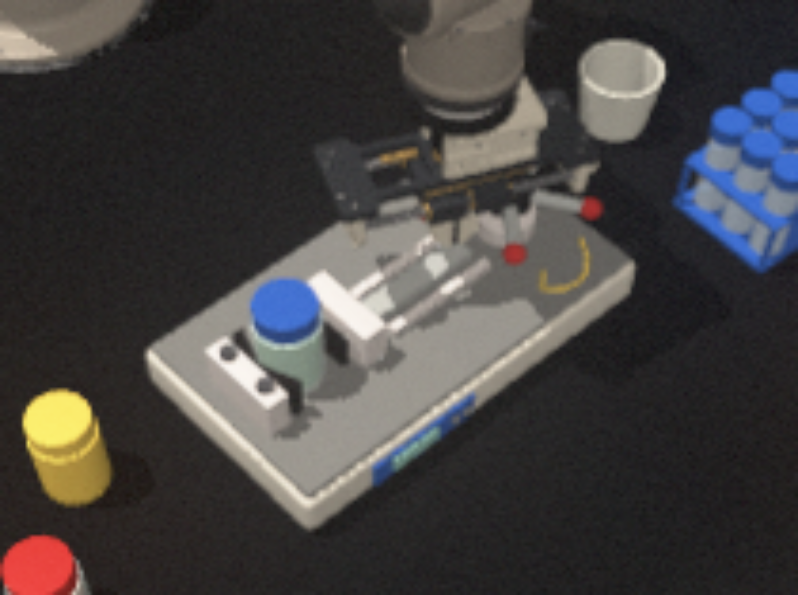

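The wheel is at 180° (3.14 rad). The jar is nearly in the V (lid at (557,217)) and there is still no rise, so I continue.

>>> play_rows(commands=[{"offset": [-0.0019, 0.0007, 0], "twist": 2}])

```text
time: 20.35
tool_pos: [525.9, 104.8, 272.9]
tcp_rot: [3.141, -0.002, -0.283]
contact_force: [3.7, -2.8, 0.8]
grip_width: 0.4
```

```bash
python3 -c "
from st import *
st2()"|tail -1
```

```text
t 20.35 z 272.9 phi -106.23 along 54.0 perp 20.3 Fn 4.3 Fs 1.69 Fz 0.8 torque/axis 0.262
```

>>> play_rows(commands=[{"offset": [-0.0019, 0.0007, 0], "twist": 2}])

```text
time: 20.45
tool_pos: [523.8, 104.7, 272.9]
tcp_rot: [3.142, -0.003, -0.319]
contact_force: [5.1, -3.9, -0.1]
grip_width: 0.4
```

```bash
python3 -c "
from st import *
st2()"|tail -1
```

```text
t 20.45 z 272.9 phi -108.28 along 54.1 perp 20.2 Fn 6.09 Fs 2.08 Fz -0.1 torque/axis 0.337
```

>>> play_rows(commands=[{"offset": [-0.0019, 0.0007, 0], "twist": 2}])

```text
time: 20.55
tool_pos: [521.8, 104.6, 272.9]
tcp_rot: [-3.141, -0.003, -0.354]
contact_force: [4.3, -4.2, -0.2]
grip_width: 0.1
```

```bash
python3 -c "
from st import *
st2()"|tail -1
```

```text
t 20.55 z 272.9 phi -110.28 along 54.1 perp 20.3 Fn 5.47 Fs 2.42 Fz -0.2 torque/axis 0.296
```

>>> play_rows(commands=[{"offset": [-0.0019, 0.0007, 0], "twist": 2}])

```text
time: 20.65
tool_pos: [519.8, 104.6, 272.9]
tcp_rot: [-3.141, -0.003, -0.389]
contact_force: [4.7, -4.1, -0.1]
grip_width: 0.6
```

```bash
python3 -c "
from st import *
st2()"|tail -1
```

```text
t 20.65 z 272.9 phi -112.28 along 54.1 perp 20.3 Fn 5.91 Fs 1.98 Fz -0.1 torque/axis 0.387
```

>>> play_rows(commands=[{"offset": [-0.0019, 0.0007, 0], "twist": 2}])

```text
time: 20.75
tool_pos: [517.8, 104.6, 272.9]
tcp_rot: [-3.141, -0.003, -0.424]
contact_force: [4.6, -4.3, -0.3]
grip_width: 0.3
```

Run:
```python
from st import *
st2();K=viewer.capture("top");st2()
cv2.imwrite("pics/t11.png",K[:,:,::-1])
for f in("pics/t11.png",):
  I=cv2.imread(f)[:,:,::-1].copy()
  print([b for b in blobs(I,(105,140,60),(125,255,255),150) if 320<b[0][0]<380])
```

```text
t 20.75 z 272.9 r 57.8 th -93.7 psi-90 -114.3 Fresist 4.89 Fout 4.0 Fz -0.3 M [-0.53 -0.78  0.1 ] q6 2.05
t 20.75 z 272.9 phi -114.28 along 54.1 perp 20.4 Fn 5.99 Fs 2.02 Fz -0.3 torque/axis 0.38
t 20.8 z 272.9 phi -114.39 along 54.2 perp 20.2 Fn 4.69 Fs 1.18 Fz 0.1 torque/axis 0.303
[([353.6, 187.6], 238, [345, 179, 18, 18])]
```

The torque rises from phi ≈ -107° (0.27 to 0.38 N m), so the jar is seated. About 6° more should bring the pad to roughly 15 N.

>>> play_rows(commands=[{"offset": [-0.0019, 0.0007, 0], "twist": 2}])

```text
time: 20.9
tool_pos: [516.0, 104.8, 272.9]
tcp_rot: [-3.141, -0.003, -0.458]
contact_force: [4.9, -4.0, -0.7]
grip_width: 0.5
```

```bash
python3 -c "
from st import *
st2()"|tail -1
```

```text
t 20.9 z 272.9 phi -116.24 along 54.1 perp 20.5 Fn 6.13 Fs 1.43 Fz -0.7 torque/axis 0.407
```

>>> play_rows(commands=[{"offset": [-0.0019, 0.0007, 0], "twist": 2}])

```text
time: 21.0
tool_pos: [513.9, 105.0, 272.9]
tcp_rot: [-3.141, -0.003, -0.494]
contact_force: [5.0, -4.0, -0.7]
grip_width: 0.4
```

```bash
python3 -c "
from st import *
st2()"|tail -1
```

```text
t 21.0 z 272.9 phi -118.28 along 54.2 perp 20.5 Fn 6.24 Fs 1.13 Fz -0.7 torque/axis 0.417
```

>>> play_rows(commands=[{"offset": [-0.0019, 0.0007, 0], "twist": 2}])

```text
time: 21.1
tool_pos: [512.0, 105.2, 272.9]
tcp_rot: [-3.141, -0.003, -0.528]
contact_force: [5.0, -5.2, -1.3]
grip_width: 0.5
```

Run:
```python
from st import *
st2();K=viewer.capture("top");st2()
J=viewer.capture("scene");st2()
cv2.imwrite("pics/t12.png",K[:,:,::-1])
print([b for b in blobs(K,(105,140,60),(125,255,255),150) if 320<b[0][0]<380])
for x in blobs(J,(0,150,90),(6,255,255),8):
    p=onz("scene",[x[0]],107)[0];d=p[:2]-[521.55,162.37];print(x[:2],np.hypot(*d).round(1),np.degrees(np.arctan2(d[1],d[0])).round(1))
```

```text
t 21.1 z 272.9 r 58.0 th -99.5 psi-90 -120.3 Fresist 5.8 Fout 4.28 Fz -1.3 M [-0.66 -0.9   0.06] q6 2.16
t 21.1 z 272.9 phi -120.28 along 54.2 perp 20.5 Fn 6.94 Fs 1.95 Fz -1.3 torque/axis 0.397
t 21.15 z 272.9 phi -120.39 along 54.2 perp 20.4 Fn 6.26 Fs 1.05 Fz -0.9 torque/axis 0.395
t 21.2 z 272.9 phi -120.26 along 54.2 perp 20.3 Fn 4.85 Fs 1.95 Fz 0.2 torque/axis 0.339
[([353.4, 187.6], 239, [345, 179, 18, 18])]
([373.1, 193.4], 23) 64.7 24.5
([348.5, 201.4], 23) 65.0 -47.6
([229.9, 292.5], 322) 462.3 -76.1
```

>>> play_rows(commands=[{"offset": [-0.0019, 0.0006, 0], "twist": 2}])

```text
time: 21.3
tool_pos: [510.1, 105.6, 272.9]
tcp_rot: [-3.141, -0.004, -0.562]
contact_force: [4.9, -5.2, -1.4]
grip_width: 0.5
```

```bash
python3 -c "
from st import *
st2()"|tail -1
```

```text
t 21.3 z 272.9 phi -122.22 along 54.1 perp 20.6 Fn 6.9 Fs 1.76 Fz -1.4 torque/axis 0.401
```

>>> play_rows(commands=[{"offset": [-0.001, 0.0003, 0], "twist": 1}])

```text
time: 21.4
tool_pos: [509.0, 105.8, 272.9]
tcp_rot: [-3.141, -0.003, -0.58]
contact_force: [5.5, -5.7, -0.5]
grip_width: 0.4
```

```bash
python3 -c "
from st import *
st2()"|tail -1
```

```text
t 21.4 z 272.9 phi -123.26 along 54.1 perp 20.5 Fn 7.71 Fs 1.76 Fz -0.5 torque/axis 0.453
```

Fn is 7.7 N and torque 0.45 N m, about 15 N on the pad: snug. Now I back off squarely and lift clear.

>>> play_rows(commands=[{"offset": [0.001, 0, 0], "twist": 0}, {"offset": [0.003, 0, 0], "twist": 0}, {"offset": [0.005, 0, 0], "twist": 0}, {"offset": [0, 0, -0.015], "twist": 0}, {"offset": [0, 0, -0.035], "twist": 0}])

```text
time: 21.9
tool_pos: [514.9, 101.3, 320.2]
tcp_rot: [3.137, 0.006, -0.581]
contact_force: [0.4, 1.0, 0.4]
grip_width: 0.7
```

>>> play_rows(commands=[{"offset": [0, 0, -0.045], "twist": 0}, {"offset": [0, 0, -0.045], "twist": 0}, {"offset": [0, 0, -0.03], "twist": 0}, {"offset": [0, 0, 0], "twist": 0}, {"offset": [0, 0, 0], "twist": 0}])

```text
time: 22.4
tool_pos: [515.5, 101.5, 442.4]
tcp_rot: [-3.141, 0.0, -0.581]
contact_force: [-0.2, 0.1, -0.3]
grip_width: 0.3
```

Run:
```python
from st import *
for k in range(2):
  J=viewer.capture("scene");
  for x in blobs(J,(0,150,90),(6,255,255),8):
    p=onz("scene",[x[0]],107)[0];d=p[:2]-[521.55,162.37];print(x[:2],np.hypot(*d).round(1),np.degrees(np.arctan2(d[1],d[0])).round(1))
  print([b for b in blobs(J,(105,140,60),(125,255,255),100) if 270<b[0][0]<330])
K=viewer.capture("top")
print([b for b in blobs(K,(105,140,60),(125,255,255),150) if 320<b[0][0]<380])
ay=np.array([-0.15038661,0.98862726]);ax=np.array([ay[1],-ay[0]])
p=onz("top",[[353.4,187.6]],150)[0][:2]-[538.84,48.68];print("jar in shaker",p@ax,p@ay)
cv2.imwrite("pics/s13.png",cv2.resize(J[130:300,220:430,::-1],None,fx=3.8,fy=3.5))
print(status.get_obs()["tool_pos"],status.get_obs()["contact_force"],status.get_obs()["time"])
```

```text
t 22.4 z 442.4 r 61.2 th -95.7 psi-90 -123.3 Fresist -0.24 Fout -0.05 Fz -0.3 M [ 0.11  0.04 -0.01] q6 2.2
([345.1, 166.8], 16) 67.7 165.2
([370.7, 173.2], 21) 66.4 93.7
([330.5, 184.2], 18) 65.7 -121.6
([372.6, 194.2], 23) 65.0 21.6
([347.5, 201.2], 20) 65.1 -50.1
([229.8, 292.5], 321) 462.4 -76.2
[([294.4, 218.3], 246, [286, 210, 18, 18])]
([345.1, 166.8], 16) 67.7 165.2
([370.5, 172.9], 22) 66.6 94.8
([330.5, 184.2], 18) 65.7 -121.6
([372.5, 194.0], 24) 64.4 22.0
([347.5, 201.2], 20) 65.1 -50.1
([229.9, 292.5], 322) 462.3 -76.1
[([294.3, 218.2], 245, [286, 210, 18, 18])]
[([353.5, 187.6], 239, [345, 179, 18, 18])]
jar in shaker 0.5108981404566676 -103.3789999347664
[515.45263957 101.46603108 440.69865098] [-0.64828692 -0.75816906 -0.54000394] 22.55
```

View pics/s13.png

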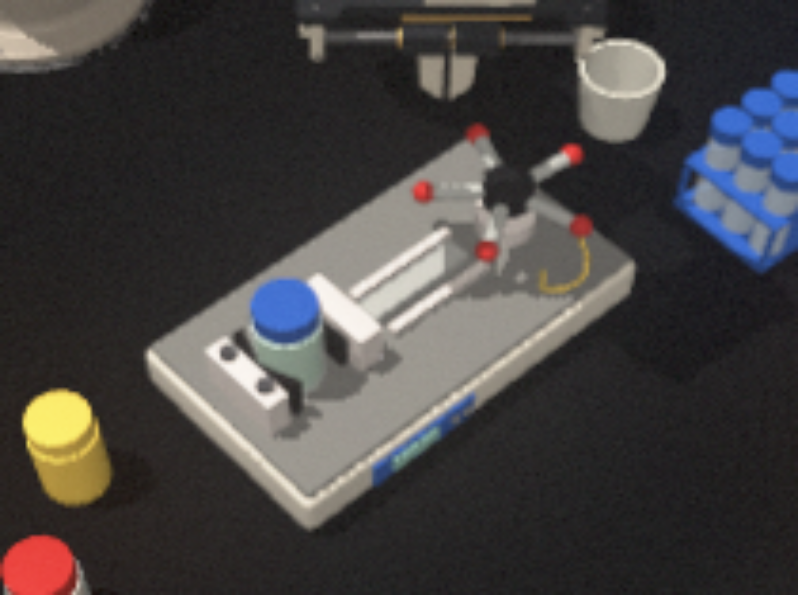

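The jar stands upright in the fence at shaker (0.5, -103) mm. The wheel stayed at -122° after release, and the arm is clear. I hand in.

```bash
python3 -c "
from plant import ticket
print(ticket.close_job())"
```

```text
the job is handed in; nothing more can be done
None
```

I put the blue-lidded jar upright on the bed and released it. I then closed the jaw by pushing two spokes of the star wheel clockwise, about 198° in all, until the jar was snug against the fence. The job was handed in at about 22.6 s; no verdict came back.

- **Snugness:** The torque about the wheel's axis was about 0.27 N m while the jar was sliding. It began to rise once the jar seated and reached about 0.45 N m, which works out to about 15 N on the pad. That force is inferred from torque and wheel angle, not measured directly. Single torque readings scattered by about 0.03 N m, and some by up to about 0.09.
- **Force on the wheel:** On the first spoke the finger met the spoke at a bad angle, and sideways friction took the total push to about 11 N. I stopped, backed off and took the second spoke squarely; readings there stayed below about 8 N.
- **Last checks:** After letting go, the wheel held its angle over two pictures and the jar stood upright at about shaker x 0.5, y -103 mm. The fingers were clear. The red-lidded jar's image position did not change, and the arm did not go near the rack or cup, whose positions I did not re-measure.

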